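Fill a three-compartment tray and run it into the tray sealer

TASK

Empty the scoops on the cutting board into the compartment tray in the pulled-out carriage of the tray sealer, without letting a piece fall into another compartment: the long pieces into the long compartment, the short thick chunks into the medium one and the thin slices into the smallest, all lying below the tray's rim, and put each emptied scoop back upright on the board. When all portions are in, push the carriage into the sealer until it snaps home, and see that the sealer's timer knob points to 6. Leave the jar and the date stamp alone.

Things in the scene. Friction and masses are not known exactly. Their poses are not given: they have to be found in the camera images.
- scoop_long: Steel scoop for the long pieces (0 to 2 in it). Body 96 x 66 mm, floor and walls 3 mm, walls 30 mm high at the back, 18 mm at the front; its -x edge, 48 mm from the origin, is the open mouth. Level handle 18 mm wide, 16 mm high, from 54 to 144 mm along +x, axis 26 mm above the underside. Origin: centre of the body's underside; z up. 0.14 kg empty.
- scoop_chunk: Scoop of the same shape and frame, for the short thick chunks (0 to 2 in it, one behind the other). Pieces begin to slide out of a scoop when its mouth dips about 35 degrees; a dip of 55 to 60 degrees empties it.
- scoop_slice: Scoop of the same shape and frame, with two or three thin slices in it.
- long_1_mid (a point): Long carrot piece, 61 mm long (its own x), 28 x 28 mm, 35 g; this point is its middle, axes as the piece. May be absent.
- long_2_mid (a point): Long carrot piece, 61 mm long (its own x), 28 x 28 mm, 35 g; this point is its middle, axes as the piece. May be absent.
- chunk_1_mid (a point): Short thick carrot chunk, a cylinder 34 mm across and 38 mm long (axis z), 40 g; this point is its middle, axes as the piece. May be absent.
- chunk_2_mid (a point): Short thick carrot chunk, a cylinder 34 mm across and 38 mm long (axis z), 40 g; this point is its middle, axes as the piece. May be absent.
- slice_1_mid (a point): Thin carrot slice, a disc 28 mm across and 10 mm thick (axis z), 12 g; this point is its middle, axes as the piece. May be absent.
- slice_2_mid (a point): Thin carrot slice, a disc 28 mm across and 10 mm thick (axis z), 12 g; this point is its middle, axes as the piece. May be absent.
- slice_3_mid (a point): Thin carrot slice, a disc 28 mm across and 10 mm thick (axis z), 12 g; this point is its middle, axes as the piece. May be absent.
- board: White cutting board, 240 x 400 x 18 mm, fixed; origin at the centre of its underside, so its top is at 18 mm. Its long side runs along its own y.
- sealer: White drawer-type tray sealer, fixed. Origin: on the table under the middle of the compartment tray with the carriage fully out; x, y roughly the world's. Sealing head: x +-147 mm, y -123 to -367 mm, top 114 mm high (film reel at y -325 up to 180 mm); open below 76 mm. A roller bracket stands at x -166 to -154, y -120 to -84 mm, 44 mm high.
- carriage (a joint): Travel of the carriage into the sealer, m: 0 out, 0.215 at the stop, along the sealer's -y. Slides with about 1.5 N. From 0.190 its cam pushes a sprung roller aside (up to about 12 N, over the top at 0.200), which snaps in behind it and holds it beyond 0.208: home.
- carriage_handle (a point): Middle of the top bar of the carriage's handle: round, 12 mm thick, 110 mm long along the sealer's x, 78 mm above the table, free below between two legs. Carriage out: 150 mm to +y of the sealer's origin; moves with the carriage; home, it is 57 mm in front of the sealing head.
- cell_long (a point): Centre of the floor of the long compartment of the white tray clipped in the carriage: inside 222 mm along the sealer's x, 73 mm along y. All compartments are 45 mm deep (rim 65 mm, floor 20 mm above the table), dividers 3 mm thick. Axes as the sealer; moves with the carriage.
- cell_wide (a point): Centre of the floor of the medium compartment, one of the two in the row nearer the sealing head, the nearer to the robot: inside 140 mm along x, 86 mm along y.
- cell_small (a point): Centre of the floor of the smallest compartment, beside the medium one on its far side: inside 79 mm along x, 86 mm along y.
- timer (a joint): Angle of the timer knob on top of the sealing head, rad, 0 to 4.71, growing clockwise from above. Ten ticks 0.5236 rad apart stand for 0 to 9 seconds, long ones at 0, 3, 6, 9; so 6 is at 3.142. At 0 the pointer line points 135 degrees anticlockwise from the sealer's +x. Stays where it is left (0.04 N m).
- timer_grip (a point): Point on the knob's axis at the height to grip, 137 mm above the table. The grip is a bar 46 mm long, 12 mm wide, its top 145 mm above the table, on a disc 48 mm across (top 122 mm). Own x turns with the knob and runs along the bar to its pointer end; z up.
- jar: Bystander: white jar with a red cap, 72 mm across, 121 mm high, origin at its foot.
- stamp: Bystander: date stamp with a round red handle, 34 x 32 x 87 mm, origin at its foot.

How it is judged:
By the outcome, as a careful person would: the job done as asked, in the order asked, and still so for the second after the job is handed in, with the robot touching nothing.
Of long_1, long_2, chunk_1, chunk_2 only 1 to 4 are there at a start; the rules pass over those that are not, and their reading is None.
Of slice_1, slice_2, slice_3 only 2 to 3 are there at a start; the rules pass over those that are not, and their reading is None.
At some moment in a run one of scoop_long, scoop_chunk, scoop_slice may be knocked a few centimetres aside while the robot is not near it.
It also fails if it takes over 210 s, if anything falls off the work surface, if the arm or the gripper's body presses on something with over 40 N, if the wrist force passes 120 N, or if a joint passes its speed limit or range.

ROBOT

A 6-joint arm with a two-finger parallel gripper is mounted at the origin on a cart in front of the work surface, level with it; the furniture and walls round the work are solid. World frame = base frame: x ahead of the robot, y to its left, z up, the work surface at z = 0. Lengths are in mm, angles in degrees, forces in N, time in s.
With the tool pointing down it reaches from about 350 to 850 mm from the base axis. Payload 8.1 kg.
Tool frame: the origin (TCP) lies between the finger pads; the fingertips stand 19 mm ahead of it and the grasp point (between the pads) is the TCP (nose_length is the distance from the TCP to the fingertips, in mm); y points along the fingers, x is the direction in which the jaws open and shut, and the axes are right-handed (so a half turn about y gives the same grasp; the last joint's range is limited). The gripper opens to 85 mm and grips with 20 to 120 N. Pads are 22 mm wide; open, the fingers measure 114 mm over their backs; the gripper's body (76 mm by 85 mm) begins 54 mm behind the grasp point. The pads swing forward as they close: fully open they stand 13 mm farther back than shut.
Start: joints at [-74.278, 7.471, 85.268, -0, 87.261, -4.893], TCP at [211.272, -561.578, 250.292] pointing down, gripper open.
Joint ranges: [-169.43, 169.43], [-51.17, 129.36], [1.28, 143.12], [-76.62, 256.62], [0, 156.53], [-152.29, 152.29]. Speed limits (degrees/s): [136.94, 136.94, 159.86, 180, 180, 180].

INTERFACE

Orientations are given as [roll, pitch, yaw] about the fixed x, y, z axes, in that order (R = Rz(yaw) Ry(pitch) Rx(roll)).
In Python, from bench import sense, snapshot, camera_info, hand_in, nose_length gives the robot as it stands.
- The arm moves only by the tool arm_command, never from a script. Its argument "commands" is a list of rows, each a list of 3 entries, a list of its own where there are three numbers: the opening in per cent of the stroke, from 0 (shut) to 100 (fully open), then the shift along the world's x, y, z in units of 30 mm (1.0 is 30 mm), then the turn, a rotation vector about the world's x, y, z in degrees. A call has 1 to 5 rows; each row shifts and turns the pose as measured when the row begins; what a row does not reach is not made up. A row lasts 1/12 s, in which the tool goes at most 41.7 mm and 7.16 degrees, less where a joint would pass 70% of its speed; a pose out of reach is approached as far as the arm can. A call is refused whole if a number of a shift passes 1 or a number of a turn 7.16, either way. A call with a gripper value outside its range is refused whole. The fingers move at their own pace and stop on an object; "force" is the grip in N (left out, the last holds). Time passes only in rows, so rows that do not move let the fingers close. It gives the time, the measured TCP pose, the force and the opening at its end, in the units of the state.
- sense(): the state, without advancing time (a new reading comes with each control period).
- snapshot(name): name is "scene" or "side" or "wrist"; returns the picture (384x512x3 uint8, blue, green, red); there is no depth.
- camera_info(name): a dict with "fx", "fy", "cx", "cy" (pixels), "rvec" (rotation vector, rad) and "tvec" (3), from world to camera coordinates, as OpenCV has them; the wrist camera has in their place "hand_eye" (4x4, takes a point from camera to tool coordinates, whose origin is the TCP and whose axes are the tool frame's). Camera axes: x right, y down, z forward; pixel columns grow to the right and rows downward; lengths in mm; the calibration is good to about 2 mm. A picture is of the moment at which its call begins: read the wrist's pose just before it. camera_info takes no time and is no camera call.
- hand_in(): hands the job in, once; it reports no verdict.
The state is a dict: "time": time; "joint_pos": joint angles; "qd": joint speeds; "joint_efforts": joint torques, N m; "tool_pos": TCP position; "tcp_rot": TCP orientation; "ft_force": force on the tool from outside, world axes, zero at the start; "wrist_torque": the same for the moment, N m; "finger_gap": finger opening in mm.
Only numpy, scipy, OpenCV 4.12 (cv2) and the standard library are available. Lean on these libraries where they do the work, as an engineer would, in place of code of your own. Each camera call takes 0.05 s, during which the arm holds its last target. There are 200 camera calls.

## Working session

There is one attempt and no reset: what is moved stays moved. The work goes in short steps, Python scripts to look and compute and a tool call to move; the robot and the scene stay as the last step left them, time stands still between calls to the robot, and variables do not carry over. Pictures are saved under pics/ and viewed, about 12 in all and at most 16, crops included, and the job is handed in when it is done.

Besides the shell and the picture viewer there is one more tool, called after ">>>" by a JSON object that holds its "name" and its "arguments", one argument or row to a line. arm_command: Moves the arm, as the interface text tells. Its arguments: {"type":"object","properties":{"commands":{"type":"array"},"force":{"type":"number"}},"required":["commands"]}

```bash
ls; mkdir -p pics; python3 - <<'E'
from bench import *
import cv2
print(sense()); print(nose_length if not callable(nose_length) else nose_length())
for n in ("scene","side","wrist"):
    print(n,camera_info(n)); cv2.imwrite(f"pics/{n}0.png",snapshot(n))
import numpy as np
a=cv2.imread("pics/scene0.png");cv2.imwrite("pics/scene0b.png",cv2.resize(a,(800,600),interpolation=cv2.INTER_CUBIC))
a=cv2.imread("pics/side0.png");cv2.imwrite("pics/side0b.png",cv2.resize(a,(800,600),interpolation=cv2.INTER_CUBIC))
E
```

```text
pics
{'time': 0.0, 'joint_pos': array([-7.42800794e+01,  7.51442767e+00,  8.53325646e+01, -1.27663050e-03,
        8.72605597e+01, -4.89275075e+00]), 'qd': array([ 0.08506617,  0.03792274,  0.02635632, -0.05486938,  0.00042857,
       -0.00423486]), 'joint_efforts': array([ 1.26480179e-03, -5.69397640e+01, -5.00547016e+01,  5.16576256e-05,
        1.47104042e-02, -2.54953886e-05]), 'tool_pos': array([ 211.10107891, -561.06819589,  249.22000119]), 'tcp_rot': array([-89.9920972 ,   0.10726885, -69.38725904]), 'ft_force': array([-0.03708096,  1.17581275, -0.41164101]), 'wrist_torque': array([-0.03382688, -0.03913535, -0.05509622]), 'finger_gap': 85.37686917147485}
19.0
scene {'fx': 447.7784900358244, 'fy': 447.7784900358244, 'cx': 250.13001997266232, 'cy': 192.09652192358712, 'rvec': array([ 0.69096447, -2.35603128,  1.41594816]), 'tvec': array([ 543.40097804,  192.09842082, 1319.59747326])}
side {'fx': 411.21845148976644, 'fy': 411.21845148976644, 'cx': 248.68749605649344, 'cy': 191.18902354141952, 'rvec': array([ 0.40779995, -2.60979422,  1.38412946]), 'tvec': array([ 610.65884585,  139.53025095, 1079.5939159 ])}
wrist {'fx': 309.35759396543574, 'fy': 309.35759396543574, 'cx': 255.92974681850984, 'cy': 196.63173302459197, 'hand_eye': array([[ 9.99999503e-01,  5.80895835e-04, -8.10573249e-04,
        -2.58870213e-01],
       [ 9.45967845e-04, -2.95311566e-01,  9.55400536e-01,
        -1.23375204e+02],
       [ 3.15616536e-04, -9.55400828e-01, -2.95311968e-01,
         7.46578825e+01],
       [ 0.00000000e+00,  0.00000000e+00,  0.00000000e+00,
         1.00000000e+00]])}
```

View pics/scene0b.png

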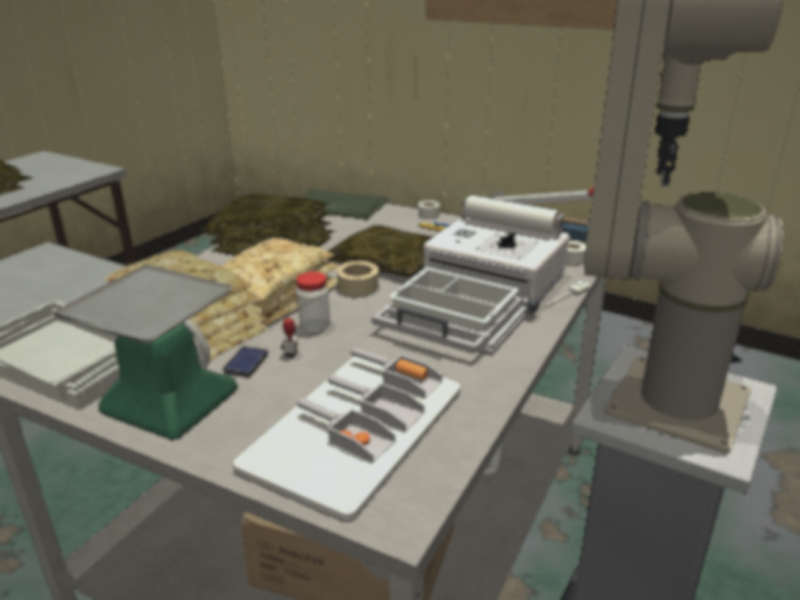

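View pics/side0b.png

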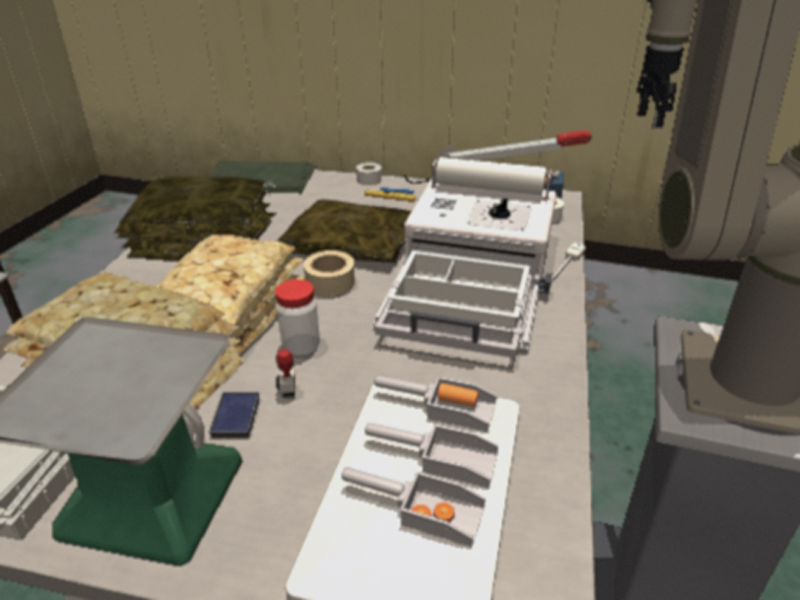

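```bash
cat > h.py <<'E'
from bench import *
import numpy as np, cv2
from scipy.spatial.transform import Rotation as Ro
def wcam():
    s=sense(); i=camera_info("wrist"); T=np.eye(4)
    T[:3,:3]=Ro.from_euler("xyz",s["tcp_rot"],degrees=True).as_matrix(); T[:3,3]=s["tool_pos"]
    C=T@i["hand_eye"]; return C,i
def cam(n):
    if n=="wrist": return wcam()
    i=camera_info(n); C=np.eye(4); R=cv2.Rodrigues(i["rvec"])[0]; C[:3,:3]=R.T; C[:3,3]=-R.T@i["tvec"]; return C,i
def onplane(C,i,u,v,z):
    d=C[:3,:3]@[(u-i["cx"])/i["fx"],(v-i["cy"])/i["fy"],1]; o=C[:3,3]
    return (o+d*(z-o[2])/d[2]).round(1)
def proj(C,i,p):
    q=C[:3,:3].T@(np.asarray(p,float)-C[:3,3]); return np.array([i["fx"]*q[0]/q[2]+i["cx"],i["fy"]*q[1]/q[2]+i["cy"]]).round(1)
def st():
    s=sense(); print(round(s["time"],2),s["tool_pos"].round(1),s["tcp_rot"].round(1),"F",s["ft_force"].round(1),"gap",round(s["finger_gap"],1),"q",s["joint_pos"].round(0))
def shot(n,name,scale=1.5625,crop=None):
    C,i=cam(n); a=snapshot(n); np.savez(f"pics/{name}.npz",C=C,**{k:i[k] for k in("fx","fy","cx","cy")})
    cv2.imwrite(f"pics/{name}_raw.png",a)
    if crop: a=a[crop[1]:crop[3],crop[0]:crop[2]]
    cv2.imwrite(f"pics/{name}.png",cv2.resize(a,None,fx=scale,fy=scale,interpolation=cv2.INTER_CUBIC))
def ld(name): d=np.load(f"pics/{name}.npz"); return d["C"],d
E
python3 - <<'E'
from h import *
f=1/1.5625
P={"side":[("knob",502,210,145),("barmid",445,326,78),("rimBL",410,255,65),("rimBR",530,265,65),("rimFR",520,325,65),("longHend",377,383,44),("longHroot",428,395,44),("chHend",367,430,44),("chroot",425,440,44),("slHend",344,475,44),("slroot",403,490,44),("boardFR",518,402,18),("jar",295,290,121),("slice1",443,512,30)],
"scene":[("knob",508,238,145),("longHend",352,353,44),("longroot",388,367,44),("slHend",300,403,44),("barmid",422,320,78),("chHend",330,378,44)]}
for n in P:
    C,i=cam(n); print(n,C[:3,3].round(0))
    for k,u,v,z in P[n]: print(k,onplane(C,i,u*f,v*f,z))
E
```

```text
side [317. 964. 727.]
knob [ 473.3 -227.3  145. ]
barmid [507.4 102.2  78. ]
rimBL [ 638.8 -131.6   65. ]
rimBR [ 399.4 -163.    65. ]
rimFR [388.1  43.9  65. ]
longHend [583.7 237.4  44. ]
longHroot [498.9 240.2  44. ]
chHend [564.1 338.9  44. ]
chroot [478.2 332.5  44. ]
slHend [565.6 427.   44. ]
slroot [482.1 427.   44. ]
boardFR [365.2 185.8  18. ]
jar [767.3 133.9 121. ]
slice1 [425.5 434.2  30. ]
scene [-144. 1194.  792.]
knob [ 472.3 -241.7  145. ]
longHend [583.7 241.9  44. ]
longroot [494.1 246.2  44. ]
slHend [563.8 428.5  44. ]
barmid [502.8 103.8  78. ]
chHend [566.7 336.3  44. ]
```

>>> {"name": "arm_command", "arguments": {
  "commands": [
    [100,[0.95,0.9,0.3],[0,0,-4]],
    [100,[0.95,0.9,0.3],[0,0,-4]],
    [100,[0.95,0.9,0.3],[0,0,-4]],
    [100,[0.95,0.9,0.3],[0,0,-4]],
    [100,[0.95,0.9,0.3],[0,0,-4]]
  ]
}}

```text
time: 0.57
tool_pos: [349.8, -423.9, 289.7]
tcp_rot: [-90.3, 0.6, -90.8]
ft_force: [-0.0, -0.5, -0.5]
finger_gap: 85.3
```

>>> {"name": "arm_command", "arguments": {
  "commands": [
    [100,[0.95,0.9,0.0],[0,0,0]],
    [100,[0.95,0.9,0],[0,0,0]],
    [100,[0.95,0.9,0],[0,0,0]],
    [100,[0.95,0.9,0],[0,0,0]],
    [100,[0.95,0.9,0],[0,0,0]]
  ]
}}

```text
time: 0.98
tool_pos: [498.0, -281.6, 292.3]
tcp_rot: [-90.1, 0.4, -91.2]
ft_force: [0.7, -0.6, -0.7]
finger_gap: 85.2
```

>>> {"name": "arm_command", "arguments": {
  "commands": [
    [100,[0,1,0],[0,0,0]],
    [100,[0,1,0],[0,0,0]],
    [100,[0,1,0],[0,0,0]],
    [100,[0,1,0],[0,0,0]],
    [100,[0,1,0],[0,0,0]]
  ]
}}

```text
time: 1.4
tool_pos: [501.5, -122.2, 287.9]
tcp_rot: [-90.4, 0.6, -91.0]
ft_force: [0.0, 0.2, 0.6]
finger_gap: 85.9
```

>>> {"name": "arm_command", "arguments": {
  "commands": [
    [100,[0,1,0],[0,0,0]],
    [100,[0,1,0],[0,0,0]],
    [100,[0,1,0],[0,0,0]],
    [100,[0,1,0],[0,0,0]],
    [100,[0,0,0],[0,0,0]]
  ]
}}

```text
time: 1.82
tool_pos: [499.4, 8.5, 286.4]
tcp_rot: [-90.5, 0.7, -90.8]
ft_force: [0.6, -0.5, -0.4]
finger_gap: 85.1
```

```bash
python3 -c "
from h import *
shot('wrist','w1')"
```

```text
(no output)
```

View pics/w1.png

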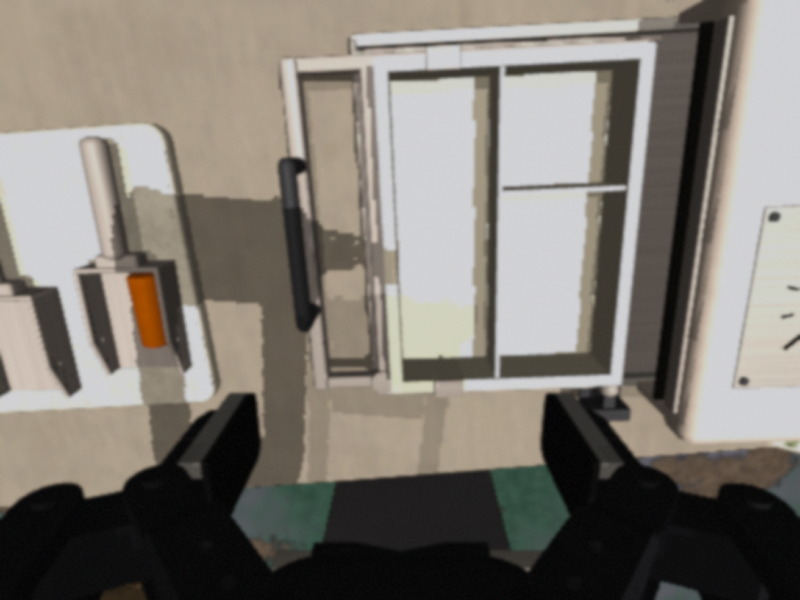

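>>> {"name": "arm_command", "arguments": {
  "commands": [
    [100,[0.2,1,0],[0,0,0]],
    [100,[0.2,1,0],[0,0,0]],
    [100,[0.2,1,0],[0,0,0]],
    [100,[0.2,1,0],[0,0,0]],
    [100,[0.2,1,0],[0,0,0]]
  ]
}}

```text
time: 2.28
tool_pos: [530.3, 152.6, 285.6]
tcp_rot: [-90.5, 0.4, -91.3]
ft_force: [0.6, -1.4, -0.2]
finger_gap: 85.4
```

>>> {"name": "arm_command", "arguments": {
  "commands": [
    [100,[0,1,0],[0,0,0]],
    [100,[0,1,0],[0,0,0]],
    [100,[0,1,0],[0,0,0]],
    [100,[0,1,0],[0,0,0]],
    [100,[0,0,0],[0,0,0]]
  ]
}}

```text
time: 2.7
tool_pos: [532.4, 276.8, 283.3]
tcp_rot: [-90.6, 0.3, -91.5]
ft_force: [0.7, -0.2, -0.1]
finger_gap: 85.0
```

```bash
python3 -c "
from h import *
st();shot('wrist','w2')"
```

```text
2.7 [532.4 276.8 283.3] [-90.6   0.3 -91.5] F [ 0.7 -0.2 -0.1] gap 85.0 q [ 22.   7.  82.   1.  91. 114.]
```

View pics/w2.png

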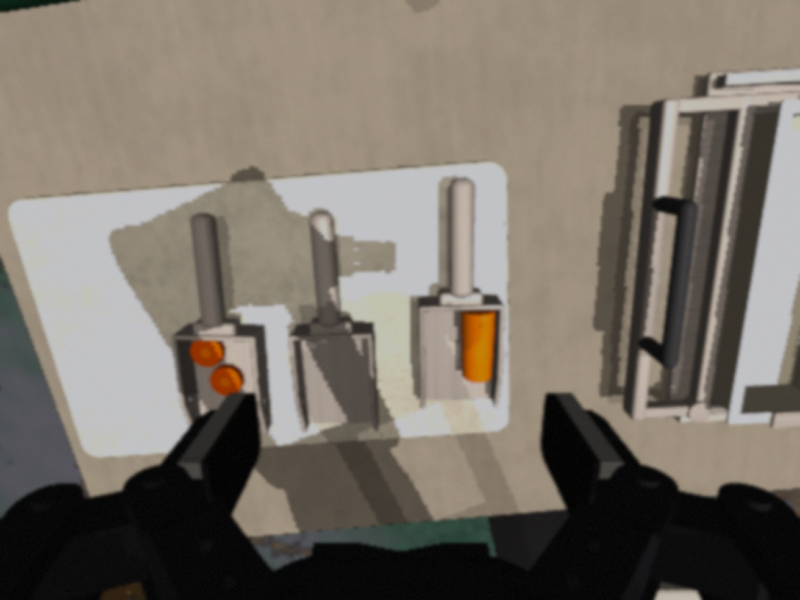

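```bash
python3 - <<'E'
from h import *
f=1/1.5625
P={"w1":[("longTL",388,74,65),("longTR",498,68,65),("longBL",402,381,65),("longBR",497,379,65),("smTL",504,68,65),("smTR",640,62,65),("smBR",626,185,65),("smBL",504,188,65),("wBL",499,378,65),("wBR",612,374,65),("bar1",291,165,84),("bar2",304,322,84),("longHend",94,145,44),("longHroot",113,253,44),("mouthR",185,370,20),("mouthL",102,375,20),("knobtick?",790,345,116)],
"w2":[("LHend",460,183,44),("LHroot",461,290,44),("LmouthL",422,402,24),("LmouthR",498,402,24),("CHend",320,216,44),("CHroot",330,320,44),("SHend",203,219,44),("SHroot",215,322,44),("bar1",687,205,84),("bar2",672,362,84),("boardTR",503,166,18)]}
for n in P:
    C,i=ld(n)
    for k,u,v,z in P[n]: print(n,k,onplane(C,i,u*f,v*f,z))
E
```

```text
w1 longTL [623.9  17.7  65. ]
w1 longTR [626.3 -53.2  65. ]
w1 longBL [404.4  11.3  65. ]
w1 longBR [405.7 -63.1  65. ]
w1 smTL [626.3 -57.1  65. ]
w1 smTR [ 628.4 -143.6   65. ]
w1 smBR [ 552.  -144.5   65. ]
w1 smBL [551.1 -61.   65. ]
w1 wBL [406.5 -64.6  65. ]
w1 wBR [ 409.3 -151.9   65. ]
w1 bar1 [568.6  81.   84. ]
w1 bar2 [460.9  80.5  84. ]
w1 longHend [583.6 231.7  44. ]
w1 longHroot [504.5 233.3  44. ]
w1 mouthR [394.2 204.4  20. ]
w1 mouthL [389.8 279.7  20. ]
w1 knobtick? [ 453.7 -240.2  116. ]
w2 LHend [585.8 233.2  44. ]
w2 LHroot [505.  231.4  44. ]
w2 LmouthL [397.1 262.1  24. ]
w2 LmouthR [395.6 194.9  24. ]
w2 CHend [564.6 336.7  44. ]
w2 CHroot [482.8 334.9  44. ]
w2 SHend [564.5 424.   44. ]
w2 SHroot [483.2 426.6  44. ]
w2 bar1 [570.6  89.5  84. ]
w2 bar2 [458.7  82.9  84. ]
w2 boardTR [596.  197.3  18. ]
```

>>> {"name": "arm_command", "arguments": {
  "commands": [
    [100,[0,-0.3,-1],[0,-0.6,1.5]],
    [100,[0,-0.3,-1],[0,0,0]],
    [100,[0,-0.3,-1],[0,0,0]],
    [100,[-0.1,-0.3,-1],[0,0,0]],
    [100,[-0.1,-0.3,-1],[0,0,0]]
  ]
}}

```text
time: 3.17
tool_pos: [533.8, 224.7, 137.7]
tcp_rot: [-89.0, 0.4, -89.9]
ft_force: [0.9, 1.0, 0.8]
finger_gap: 85.3
```

>>> {"name": "arm_command", "arguments": {
  "commands": [
    [100,[0,0,0],[0,0,0]]
  ]
}}

```text
time: 3.25
tool_pos: [529.6, 220.2, 130.2]
tcp_rot: [-89.6, 0.1, -90.0]
ft_force: [-1.7, 0.2, -1.4]
finger_gap: 85.5
```

>>> {"name": "arm_command", "arguments": {
  "commands": [
    [100,[0,0.2,-1],[0,0,0]],
    [100,[0,0.2,-1],[0,0,0]],
    [100,[0,0,-0.5],[0,0,0]],
    [100,[0,0,0],[0,0,0]],
    [100,[0,0,0],[0,0,0]]
  ]
}}

```text
time: 3.67
tool_pos: [534.1, 226.9, 58.5]
tcp_rot: [-89.4, 0.0, -90.5]
ft_force: [0.6, 1.0, 1.3]
finger_gap: 85.8
```

```bash
python3 -c "
from h import *
st()"
```

```text
3.67 [534.1 226.9  58.5] [-89.4   0.  -90.5] F [0.6 1.  1.3] gap 85.8 q [ 18.  14.  99.  -0.  67. 109.]
```

>>> {"name": "arm_command", "arguments": {
  "commands": [
    [100,[-0.2,0.15,-0.25],[0,0,0]],
    [100,[0,0,-0.25],[0,0,0]],
    [100,[0,0,0],[0,0,0]],
    [100,[0,0,0],[0,0,0]]
  ]
}}

```text
time: 4.0
tool_pos: [532.2, 232.2, 49.1]
tcp_rot: [-88.9, 0.2, -90.5]
ft_force: [0.4, 0.0, 0.7]
finger_gap: 85.3
```

>>> {"name": "arm_command", "arguments": {
  "commands": [
    [0,[0,0,0],[0,0,0]],
    [0,[0,0,0],[0,0,0]],
    [0,[0,0,0],[0,0,0]],
    [0,[0,0,0],[0,0,0]],
    [0,[0,0,0],[0,0,0]]
  ],
  "force": 100
}}

```text
time: 4.42
tool_pos: [533.9, 233.0, 52.0]
tcp_rot: [-88.7, 0.3, -90.5]
ft_force: [-0.2, -0.2, -0.0]
finger_gap: 25.4
```

>>> {"name": "arm_command", "arguments": {
  "commands": [
    [0,[0,0,0],[0,0,0]],
    [0,[0,0,0],[0,0,0]],
    [0,[0,0,0],[0,0,0]],
    [0,[0,0,0],[0,0,0]],
    [0,[0,0,0],[0,0,0]]
  ]
}}

```text
time: 4.83
tool_pos: [534.0, 233.0, 52.4]
tcp_rot: [-88.7, 0.3, -90.5]
ft_force: [0.3, 0.3, 0.6]
finger_gap: 16.0
```

>>> {"name": "arm_command", "arguments": {
  "commands": [
    [40,[0,0,0],[0,0,0]],
    [40,[0,0,0],[0,0,0]],
    [40,[-0.15,0,-0.3],[0,0,0]],
    [40,[0,0,0],[0,-1.3,0]],
    [40,[0,0,0],[0,0,0]]
  ]
}}

```text
time: 5.25
tool_pos: [529.2, 232.9, 41.8]
tcp_rot: [-87.3, 0.3, -90.5]
ft_force: [-0.5, 0.1, -0.8]
finger_gap: 34.2
```

>>> {"name": "arm_command", "arguments": {
  "commands": [
    [40,[0,0,0],[0,0,0]]
  ]
}}

```text
time: 5.33
tool_pos: [528.3, 232.7, 40.9]
tcp_rot: [-87.4, 0.3, -90.5]
ft_force: [0.2, 0.5, -0.3]
finger_gap: 34.4
```

>>> {"name": "arm_command", "arguments": {
  "commands": [
    [40,[0,0,0.08],[0,2.6,0]],
    [40,[0,0,0],[0,0,0]],
    [0,[0,0,0],[0,0,0]],
    [0,[0,0,0],[0,0,0]],
    [0,[0,0,0],[0,0,0]]
  ]
}}

```text
time: 5.75
tool_pos: [527.2, 232.6, 42.1]
tcp_rot: [-90.2, 0.2, -90.5]
ft_force: [-2.6, -0.5, 3.7]
finger_gap: 16.4
```

>>> {"name": "arm_command", "arguments": {
  "commands": [
    [0,[0,0,0],[0,0,0]],
    [0,[0,0,0],[0,0,0]],
    [0,[0,0,0],[0,0,0]],
    [0,[0,0,0],[0,0,0]],
    [0,[0,0,0],[0,0,0]]
  ]
}}

```text
time: 6.17
tool_pos: [527.1, 232.6, 42.3]
tcp_rot: [-90.0, 0.2, -90.5]
ft_force: [0.5, -0.2, 1.0]
finger_gap: 16.4
```

>>> {"name": "arm_command", "arguments": {
  "commands": [
    [0,[0,0,0.4],[0,0,0]],
    [0,[0,0,0.8],[0,0,0]],
    [0,[0,0,1],[0,0,0]],
    [0,[0,0,1],[0,0,0]],
    [0,[0,0,1],[0,0,0]]
  ]
}}

```text
time: 6.58
tool_pos: [518.5, 229.8, 163.5]
tcp_rot: [-91.1, -0.2, -90.5]
ft_force: [-0.2, 0.5, -1.8]
finger_gap: 16.5
```

>>> {"name": "arm_command", "arguments": {
  "commands": [
    [0,[0.4,-0.5,0.5],[0,0,0]],
    [0,[0.4,-0.9,0.5],[0,0,0]],
    [0,[0.4,-0.9,0.2],[0,0,0.5]],
    [0,[0.4,-0.9,0],[0,0,0.5]],
    [0,[0.4,-0.9,0],[0,0,0.5]]
  ]
}}

```text
time: 7.0
tool_pos: [581.5, 109.9, 215.8]
tcp_rot: [-90.3, 0.2, -88.4]
ft_force: [0.2, -0.1, -1.2]
finger_gap: 16.2
```

>>> {"name": "arm_command", "arguments": {
  "commands": [
    [0,[0.4,-0.9,0],[0,0,0]],
    [0,[0.4,-0.9,0],[0,0,0]],
    [0,[0.4,-0.8,0],[0,0,0]],
    [0,[0.3,-0.5,0],[0,0,0]],
    [0,[0,0,0],[0,0,0]]
  ]
}}

```text
time: 7.42
tool_pos: [629.4, 6.6, 220.4]
tcp_rot: [-90.0, 0.1, -88.6]
ft_force: [1.6, 0.4, -1.0]
finger_gap: 16.2
```

```bash
python3 -c "
from h import *
st();shot('wrist','w3',1);shot('side','s3',3.5,(230,130,400,270))"
```

```text
7.42 [629.4   6.6 220.4] [-90.    0.1 -88.6] F [ 1.6  0.4 -1. ] gap 16.2 q [-4. 13. 82.  0. 85. 84.]
```

View pics/s3.png

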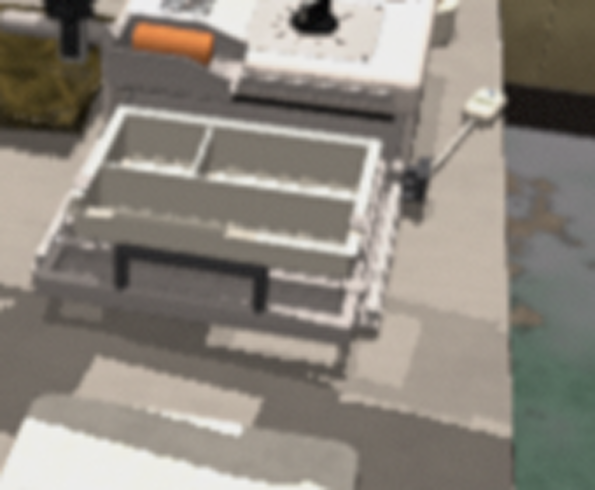

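>>> {"name": "arm_command", "arguments": {
  "commands": [
    [0,[0.1,-0.3,-0.2],[0,-7,0]],
    [0,[0.1,-0.3,-0.2],[0,-7,0]],
    [0,[0.1,-0.2,-0.2],[0,-7,0.5]],
    [0,[0.1,0,-0.2],[0,-7,0]],
    [0,[0,0,0],[0,0,0]]
  ]
}}

```text
time: 7.93
tool_pos: [634.6, -8.2, 184.2]
tcp_rot: [-62.3, -0.4, -87.8]
ft_force: [-3.8, 0.9, -6.5]
finger_gap: 16.6
```

>>> {"name": "arm_command", "arguments": {
  "commands": [
    [0,[0,0,0],[0,0,0]],
    [0,[0,0,0],[0,0,0]]
  ]
}}

```text
time: 8.1
tool_pos: [631.4, -5.8, 183.4]
tcp_rot: [-62.8, -0.3, -87.7]
ft_force: [0.4, -0.2, -2.8]
finger_gap: 17.0
```

```bash
cat >> h.py <<'E'
def mouth(g=86,h=24.3):
    s=sense(); R=Ro.from_euler("xyz",s["tcp_rot"],degrees=True).as_matrix()
    # scoop x = tool z, scoop z = -tool y
    M=s["tool_pos"]-R[:,2]*(g+48)-(-R[:,1])*h
    print("mouth",M.round(1),"dip",np.degrees(np.arcsin(R[2,2])).round(1),"yaw",np.degrees(np.arctan2(R[1,2],R[0,2])).round(1),"wing",R[2,0].round(3))
E
python3 -c "
from h import *
st();mouth()"
```

```text
8.1 [631.4  -5.8 183.4] [-62.8  -0.3 -87.7] F [ 0.4 -0.2 -2.8] gap 17.0 q [ -7.  -8. 112.   6.  49.  77.]
mouth [523.5 -10.5 100.5] dip 27.2 yaw 2.5 wing 0.005
```

>>> {"name": "arm_command", "arguments": {
  "commands": [
    [0,[0.3,-0.4,-0.3],[0,0,0]],
    [0,[0.15,0,-0.3],[0,0,0]],
    [0,[0,0,0],[0,0,0]]
  ]
}}

```text
time: 8.35
tool_pos: [651.1, -15.8, 173.8]
tcp_rot: [-62.6, -0.3, -87.5]
ft_force: [-0.8, 0.8, -2.5]
finger_gap: 16.6
```

```bash
python3 -c "
from h import *
st();mouth();shot('wrist','w4');shot('side','s4',3.5,(230,130,400,270))
C,i=cam('side')
print([ (proj(C,i,p)-[230,130])*3.5 for p in [(626,-53,65),(405,-62,65),(404,12,65),(625,19,65)]])"
```

```text
8.35 [651.1 -15.8 173.8] [-62.6  -0.3 -87.5] F [-0.8  0.8 -2.5] gap 16.6 q [ -8.  -4. 110.   6.  48.  76.]
mouth [543.5 -21.   90.5] dip 27.4 yaw 2.7 wing 0.005
[array([101.85, 162.05]), array([358.75, 197.4 ]), array([345.8 , 246.75]), array([ 77.7 , 206.15])]
```

View pics/s4.png

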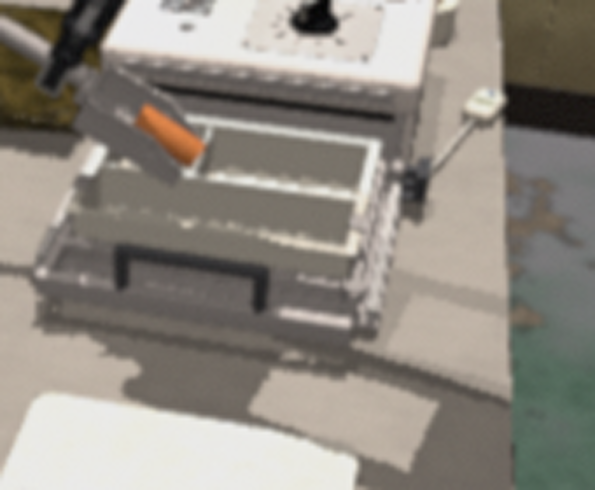

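View pics/w4.png

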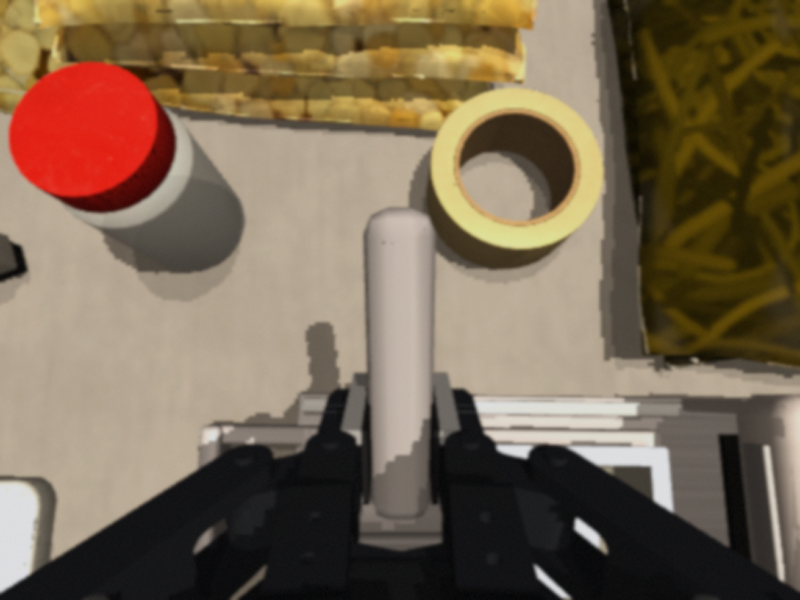

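```bash
python3 -c "
from h import *
st();mouth()
C,i=cam('side')
print([ (proj(C,i,p)-[230,130])*3.5 for p in [(543.5,-54,90.5),(543.5,12,90.5)]])"
```

```text
8.45 [651.4 -16.  175.3] [-62.4  -0.3 -87.5] F [-0.   1.  -1.5] gap 16.1 q [ -8.  -4. 110.   6.  48.  76.]
mouth [544.  -21.2  91.7] dip 27.6 yaw 2.7 wing 0.006
[array([195.65, 150.85]), array([176.05, 191.45])]
```

>>> {"name": "arm_command", "arguments": {
  "commands": [
    [0,[-0.1,0,-0.3],[0,-3.5,0]],
    [0,[-0.22,0,0],[0,-3.5,0]],
    [0,[-0.22,0,0.15],[0,-3.5,0]],
    [0,[-0.22,0,0.15],[0,-3.5,0]],
    [0,[-0.22,0,0.15],[0,-3.5,0]]
  ]
}}

```text
time: 8.87
tool_pos: [629.1, -14.4, 189.9]
tcp_rot: [-44.0, -1.2, -87.6]
ft_force: [0.7, 1.1, -1.1]
finger_gap: 16.3
```

```bash
python3 -c "
from h import *
st();mouth()"
```

```text
8.87 [629.1 -14.4 189.9] [-44.   -1.2 -87.6] F [ 0.7  1.1 -1.1] gap 16.3 q [-11. -20. 129.  19.  27.  63.]
mouth [553.7 -20.   76.6] dip 46.0 yaw 3.7 wing 0.021
```

>>> {"name": "arm_command", "arguments": {
  "commands": [
    [0,[-0.2,0,0.1],[0,-3.5,0]],
    [0,[-0.2,0,0.1],[0,-3.5,0]],
    [0,[-0.15,0,0.1],[0,-3.5,-0.5]],
    [0,[-0.1,0,0.1],[0,-3,-0.5]],
    [0,[0,0,0],[0,0,0]]
  ]
}}

```text
time: 9.28
tool_pos: [610.4, -12.2, 209.6]
tcp_rot: [-29.4, -1.7, -88.8]
ft_force: [-0.3, 0.4, -1.5]
finger_gap: 17.0
```

>>> {"name": "arm_command", "arguments": {
  "commands": [
    [0,[0,0,0],[0,0,0]],
    [0,[0,0,0],[0,0,0]],
    [0,[0,0,0],[0,0,0]],
    [0,[0,0,0],[0,0,0]]
  ]
}}

```text
time: 9.62
tool_pos: [612.9, -10.7, 214.1]
tcp_rot: [-29.4, -1.7, -88.5]
ft_force: [-0.2, 1.0, -0.9]
finger_gap: 16.7
```

```bash
python3 -c "
from h import *
st();mouth();shot('side','s5',3.5,(230,130,400,270))"
```

```text
9.62 [612.9 -10.7 214.1] [-29.4  -1.7 -88.5] F [-0.2  1.  -0.9] gap 16.7 q [-12. -31. 141.  49.  14.  33.]
mouth [568.4 -15.7  85.5] dip 60.6 yaw 4.5 wing 0.029
```

View pics/s5.png

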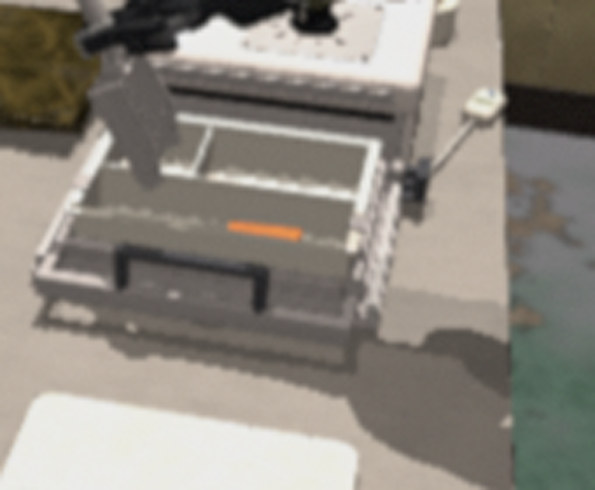

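>>> {"name": "arm_command", "arguments": {
  "commands": [
    [0,[0.3,0,0.3],[0,3.5,0]],
    [0,[0.3,0,0.3],[0,5,0]],
    [0,[0.3,0,0.3],[0,7,0]],
    [0,[0.2,0,0.3],[0,7,0]],
    [0,[0.1,0.2,0.2],[0,7,0]]
  ]
}}

```text
time: 10.08
tool_pos: [638.0, -4.1, 241.6]
tcp_rot: [-56.0, -0.6, -88.1]
ft_force: [0.1, 1.4, -0.4]
finger_gap: 16.1
```

>>> {"name": "arm_command", "arguments": {
  "commands": [
    [0,[0,0.4,0.1],[0,7,0]],
    [0,[-0.2,0.6,0],[0,7,0]],
    [0,[-0.3,0.7,0],[0,7,0]],
    [0,[-0.3,0.7,0],[0,5,0]],
    [0,[0,0,0],[0,0,0]]
  ]
}}

```text
time: 10.5
tool_pos: [619.9, 64.8, 254.8]
tcp_rot: [-82.8, -0.6, -88.8]
ft_force: [1.0, 0.7, -1.3]
finger_gap: 16.2
```

```bash
python3 -c "
from h import *
st();mouth()"
```

```text
10.5 [619.9  64.8 254.8] [-82.8  -0.6 -88.8] F [ 1.   0.7 -1.3] gap 16.2 q [ 2.  4. 88. -1. 80. 90.]
mouth [490.1  61.6 213.9] dip 7.2 yaw 1.3 wing 0.011
```

>>> {"name": "arm_command", "arguments": {
  "commands": [
    [0,[-0.5,1,0],[0,4,0]],
    [0,[-0.5,1,0],[0,3,0]],
    [0,[-0.5,1,0],[0,0,-0.5]],
    [0,[-0.5,1,-0.2],[0,0,0]],
    [0,[-0.5,1,-0.2],[0,0,0]]
  ]
}}

```text
time: 10.92
tool_pos: [550.4, 211.1, 243.4]
tcp_rot: [-89.5, -1.1, -90.1]
ft_force: [0.3, -0.3, -2.1]
finger_gap: 16.4
```

>>> {"name": "arm_command", "arguments": {
  "commands": [
    [0,[-0.3,0.3,-0.2],[0,0,0]],
    [0,[0,0,0],[0,0,0]],
    [0,[0,0,0],[0,0,0]]
  ]
}}

```text
time: 11.17
tool_pos: [539.3, 224.6, 235.6]
tcp_rot: [-89.4, -1.2, -89.9]
ft_force: [0.8, -0.7, -1.8]
finger_gap: 16.1
```

```bash
python3 -c "
from h import *
st();mouth();shot('wrist','w6')"
```

```text
11.17 [539.3 224.6 235.6] [-89.4  -1.2 -89.9] F [ 0.8 -0.7 -1.8] gap 16.1 q [ 18.   5.  89.  -1.  85. 108.]
mouth [405.5 223.8 210. ] dip 0.6 yaw 0.1 wing 0.021
```

View pics/w6.png

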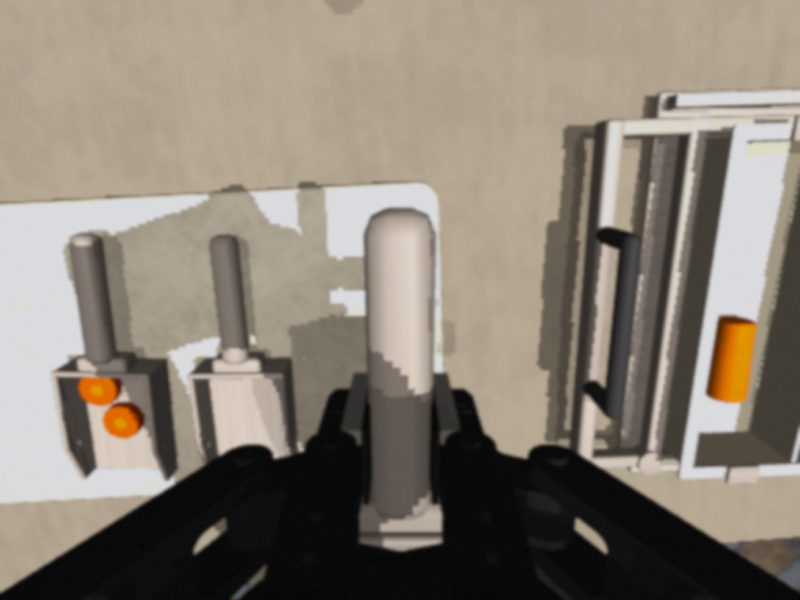

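>>> {"name": "arm_command", "arguments": {
  "commands": [
    [0,[-0.1,0.1,-1],[1.2,0,0]],
    [0,[-0.1,0.1,-1],[0,0,0]],
    [0,[0,0,-1],[0,0,0]],
    [0,[0,0,-1],[0,0,0]],
    [0,[0,0,-0.9],[0,0,0]]
  ]
}}

```text
time: 11.63
tool_pos: [544.9, 224.9, 96.5]
tcp_rot: [-88.0, 0.2, -90.4]
ft_force: [-0.4, 0.7, -2.3]
finger_gap: 16.5
```

>>> {"name": "arm_command", "arguments": {
  "commands": [
    [0,[0,0,0],[0,0,0]],
    [0,[0,0,0],[0,0,0]]
  ]
}}

```text
time: 11.8
tool_pos: [542.7, 220.3, 90.3]
tcp_rot: [-88.5, -0.0, -90.6]
ft_force: [0.5, 0.4, -0.2]
finger_gap: 16.4
```

```bash
python3 -c "
from h import *
st();mouth()
C,i=ld('w6');f=1/1.5625
for k,u,v in [('SE',86,240),('SR',98,353),('CE',224,240),('CR',232,348)]: print(k,onplane(C,i,u*f,v*f,44))"
```

```text
11.8 [542.7 220.3  90.3] [-88.5  -0.  -90.6] F [ 0.5  0.4 -0.2] gap 16.4 q [ 17.  12.  98.  -1.  69. 108.]
mouth [409.4 221.8  62.5] dip 1.5 yaw -0.6 wing 0.0
SE [564.4 423.7  44. ]
SR [486.  429.7  44. ]
CE [564.3 335.2  44. ]
CR [489.2 337.2  44. ]
```

>>> {"name": "arm_command", "arguments": {
  "commands": [
    [0,[-0.25,0.25,-0.5],[0,1.4,0.4]],
    [0,[-0.2,0.15,-0.5],[0,0,0]],
    [0,[0,0,-0.35],[0,0,0]],
    [0,[0,0,0],[0,0,0]],
    [0,[0,0,0],[0,0,0]]
  ]
}}

```text
time: 12.22
tool_pos: [537.5, 230.0, 58.6]
tcp_rot: [-89.2, 0.1, -90.5]
ft_force: [0.2, -0.3, -0.5]
finger_gap: 16.6
```

```bash
python3 -c "
from h import *
st();mouth()"
```

```text
12.22 [537.5 230.   58.6] [-89.2   0.1 -90.5] F [ 0.2 -0.3 -0.5] gap 16.6 q [ 18.  14.  98.  -0.  66. 109.]
mouth [403.9 231.2  32.4] dip 0.8 yaw -0.5 wing -0.001
```

>>> {"name": "arm_command", "arguments": {
  "commands": [
    [0,[-0.2,0,-0.3],[0,0.8,0]],
    [0,[0,0,-0.15],[0,0,0]],
    [0,[0,0,0],[0,0,0]],
    [0,[0,0,0],[0,0,0]]
  ]
}}

```text
time: 12.55
tool_pos: [534.8, 229.9, 48.7]
tcp_rot: [-89.7, 0.2, -90.6]
ft_force: [-0.3, -0.7, -2.0]
finger_gap: 16.4
```

```bash
python3 -c "
from h import *
st();mouth()"
```

```text
12.55 [534.8 229.9  48.7] [-89.7   0.2 -90.6] F [-0.3 -0.7 -2. ] gap 16.4 q [ 18.  15.  99.   0.  66. 109.]
mouth [400.9 231.3  23.7] dip 0.3 yaw -0.6 wing -0.003
```

Down the last 5 mm, then release.

>>> {"name": "arm_command", "arguments": {
  "commands": [
    [0,[0,0,-0.15],[0,0,0]],
    [0,[0,0,-0.05],[0,0,0]],
    [0,[0,0,-0.04],[0,0,0]],
    [0,[0,0,0],[0,0,0]]
  ]
}}

```text
time: 12.88
tool_pos: [535.8, 230.1, 42.4]
tcp_rot: [-89.6, 0.2, -90.6]
ft_force: [-1.8, -0.9, 1.3]
finger_gap: 16.8
```

```bash
python3 -c "
from h import *
st();mouth()"
```

```text
12.88 [535.8 230.1  42.4] [-89.6   0.2 -90.6] F [-1.8 -0.9  1.3] gap 16.8 q [ 18.  16.  99.   0.  65. 109.]
mouth [402.  231.5  17.1] dip 0.4 yaw -0.6 wing -0.004
```

>>> {"name": "arm_command", "arguments": {
  "commands": [
    [100,[0,0,0],[0,0,0]],
    [100,[0,0,0],[0,0,0]],
    [100,[0,0,0],[0,0,0]],
    [100,[0,0,0],[0,0,0]],
    [100,[0,0,0.3],[0,0,0]]
  ]
}}

```text
time: 13.3
tool_pos: [534.7, 229.8, 50.1]
tcp_rot: [-89.7, 0.2, -90.6]
ft_force: [-0.2, 0.4, 1.1]
finger_gap: 76.1
```

>>> {"name": "arm_command", "arguments": {
  "commands": [
    [100,[0,0,0.7],[0,0,0]],
    [100,[0,0,1],[0,0,0]],
    [100,[0,0,1],[0,0,0]],
    [100,[0,0.5,0.6],[0,0,-1]],
    [100,[-0.2,1,0],[0,0,-1]]
  ]
}}

```text
time: 13.72
tool_pos: [528.2, 271.0, 155.7]
tcp_rot: [-89.8, 0.1, -92.9]
ft_force: [0.7, 0.3, 0.5]
finger_gap: 85.2
```

>>> {"name": "arm_command", "arguments": {
  "commands": [
    [100,[-0.2,1,0],[0,0,0]],
    [100,[-0.2,1,0],[0,0,0]],
    [100,[-0.1,1,0],[0,0,0]],
    [100,[0,1,0],[0,0,0]],
    [100,[0,0,0],[0,0,0]]
  ]
}}

```text
time: 14.13
tool_pos: [513.6, 400.5, 165.4]
tcp_rot: [-89.3, 0.5, -93.0]
ft_force: [0.9, 0.4, 0.1]
finger_gap: 85.2
```

```bash
python3 -c "
from h import *
st();mouth();shot('wrist','w7')"
```

```text
14.13 [513.6 400.5 165.4] [-89.3   0.5 -93. ] F [0.9 0.4 0.1] gap 85.2 q [ 33.  17.  83.  -0.  79. 126.]
mouth [380.1 407.7 139.4] dip 0.7 yaw -3.0 wing -0.009
```

View pics/w7.png

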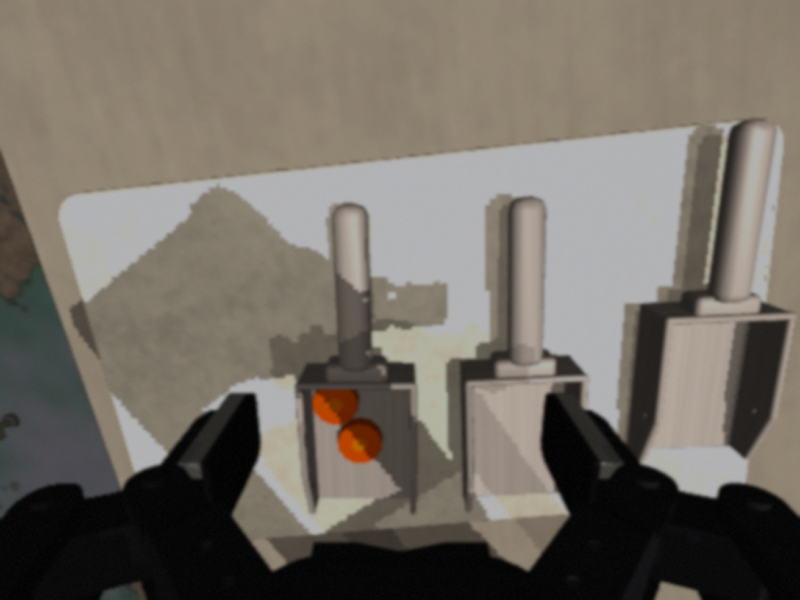

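```bash
python3 -c "
from h import *
C,i=ld('w7');f=1/1.5625
for k,u,v,z in [('SE',350,212,44),('SR',354,355,44),('ml',311,505,21),('mr',415,505,21)]: print(k,onplane(C,i,u*f,v*f,z))"
```

```text
SE [565.1 424.1  44. ]
SR [488.2 428.2  44. ]
ml [374.1 468.   21. ]
mr [371.1 399.4  21. ]
```

>>> {"name": "arm_command", "arguments": {
  "commands": [
    [100,[-0.1,0.4,-0.8],[0,0.7,0]],
    [100,[-0.1,0.3,-0.8],[0,0,0]],
    [100,[0,0.2,-0.8],[0,0,0]],
    [100,[0,0,-0.6],[0,0,0]],
    [100,[0,0,0],[0,0,0]]
  ]
}}

```text
time: 14.6
tool_pos: [510.2, 425.9, 78.4]
tcp_rot: [-89.6, 0.6, -93.0]
ft_force: [-1.8, -0.4, -1.4]
finger_gap: 85.3
```

```bash
python3 -c "
from h import *
st();mouth()"
```

```text
14.6 [510.2 425.9  78.4] [-89.6   0.6 -93. ] F [-1.8 -0.4 -1.4] gap 85.3 q [ 35.  24.  84.   0.  71. 128.]
mouth [376.6 433.1  53.1] dip 0.4 yaw -3.0 wing -0.01
```

>>> {"name": "arm_command", "arguments": {
  "commands": [
    [100,[-0.1,0.02,-0.5],[-0.6,0.4,0]],
    [100,[0,0,-0.5],[0,0,0]],
    [60,[0,0,-0.2],[0,0,0]],
    [60,[0,0,0],[0,0,0]],
    [60,[0,0,0],[0,0,0]]
  ]
}}

```text
time: 15.02
tool_pos: [509.2, 423.8, 44.3]
tcp_rot: [-89.9, -0.0, -93.1]
ft_force: [-0.3, 0.0, 0.3]
finger_gap: 51.9
```

```bash
python3 -c "
from h import *
st();mouth()"
```

```text
15.02 [509.2 423.8  44.3] [-89.9  -0.  -93.1] F [-0.3  0.   0.3] gap 51.9 q [ 35.  27.  84.  -0.  69. 129.]
mouth [375.5 431.1  19.7] dip 0.1 yaw -3.1 wing 0.001
```

Good. Nudge y and close.

>>> {"name": "arm_command", "arguments": {
  "commands": [
    [40,[0,0.1,-0.03],[0,0,0]],
    [20,[0,0,0],[0,0,0]],
    [0,[0,0,0],[0,0,0]],
    [0,[0,0,0],[0,0,0]],
    [0,[0,0,0],[0,0,0]]
  ],
  "force": 100
}}

```text
time: 15.43
tool_pos: [511.6, 428.0, 47.7]
tcp_rot: [-89.6, 0.2, -93.2]
ft_force: [1.1, 0.3, -0.7]
finger_gap: 16.0
```

>>> {"name": "arm_command", "arguments": {
  "commands": [
    [0,[0,0,0],[0,0,0]],
    [0,[0,0,0],[0,0,0]],
    [0,[0,0,0],[0,0,0]],
    [0,[0,0,0],[0,0,0]],
    [0,[0,0,0],[0,0,0]]
  ]
}}

```text
time: 15.85
tool_pos: [511.5, 428.0, 47.7]
tcp_rot: [-89.6, 0.2, -93.1]
ft_force: [-0.1, -0.5, -1.5]
finger_gap: 16.6
```

```bash
python3 -c "
from h import *
st();mouth()"
```

```text
15.85 [511.5 428.   47.7] [-89.6   0.2 -93.1] F [-0.1 -0.5 -1.5] gap 16.6 q [ 36.  27.  84.  -0.  69. 129.]
mouth [377.9 435.4  22.5] dip 0.4 yaw -3.1 wing -0.003
```

>>> {"name": "arm_command", "arguments": {
  "commands": [
    [0,[0,0,0.4],[0,0,0]],
    [0,[0,0,0.8],[0,0,0]],
    [0,[0,0,1],[0,0,0]],
    [0,[0,0,1],[0,0,0]],
    [0,[0,0,1],[0,0,0]]
  ]
}}

```text
time: 16.27
tool_pos: [504.9, 423.2, 169.1]
tcp_rot: [-90.5, -0.5, -93.1]
ft_force: [0.2, 0.3, -2.0]
finger_gap: 16.2
```

>>> {"name": "arm_command", "arguments": {
  "commands": [
    [0,[0.2,-0.5,0.9],[0,0,0]],
    [0,[0.3,-0.8,0.5],[0,0,0.5]],
    [0,[0.4,-0.9,0.2],[0,0,0.5]],
    [0,[0.4,-0.9,0],[0,0,0.5]],
    [0,[0.4,-0.9,0],[0,0,0.5]]
  ]
}}

```text
time: 16.68
tool_pos: [557.5, 307.8, 237.4]
tcp_rot: [-89.5, 0.2, -90.5]
ft_force: [0.7, 0.4, -2.1]
finger_gap: 16.2
```

>>> {"name": "arm_command", "arguments": {
  "commands": [
    [0,[0.4,-0.9,0],[0,0,0.5]],
    [0,[0.4,-0.9,0],[0,0,0.5]],
    [0,[0.4,-0.9,0],[0,0,0.5]],
    [0,[0.4,-0.9,0],[0,0,0.5]],
    [0,[0.4,-0.9,0],[0,0,0.5]]
  ]
}}

```text
time: 17.1
tool_pos: [620.0, 166.8, 245.9]
tcp_rot: [-89.1, 0.3, -87.8]
ft_force: [-0.3, 0.8, -2.2]
finger_gap: 16.4
```

>>> {"name": "arm_command", "arguments": {
  "commands": [
    [0,[0.4,-0.9,0],[0,0,0]],
    [0,[0.4,-0.9,0],[0,0,0]],
    [0,[0.4,-0.9,0],[0,0,0]],
    [0,[0.3,-0.6,0],[0,0,0]],
    [0,[0.2,-0.3,0],[0,0,0]]
  ]
}}

```text
time: 17.52
tool_pos: [673.6, 48.7, 252.1]
tcp_rot: [-88.8, 0.3, -88.0]
ft_force: [-0.6, -0.1, -1.6]
finger_gap: 16.4
```

```bash
python3 -c "
from h import *
st();mouth(90,29.7)"
```

```text
17.52 [673.6  48.7 252.1] [-88.8   0.3 -88. ] F [-0.6 -0.1 -1.6] gap 16.4 q [-0. 18. 73.  0. 88. 88.]
mouth [536.4  44.  219.4] dip 1.2 yaw 2.0 wing -0.005
```

>>> {"name": "arm_command", "arguments": {
  "commands": [
    [0,[0.3,-0.9,0],[0,-2,0]],
    [0,[0.3,-1,0],[0,-2,0]],
    [0,[0.3,-1,0],[0,-3,0]],
    [0,[0.3,-1,0],[0,-4,0]],
    [0,[0.2,-0.5,-0.3],[0,-5,0]]
  ]
}}

```text
time: 17.93
tool_pos: [720.5, -85.6, 250.1]
tcp_rot: [-72.0, -0.4, -87.7]
ft_force: [1.8, 1.1, -1.0]
finger_gap: 16.5
```

>>> {"name": "arm_command", "arguments": {
  "commands": [
    [0,[0.2,-0.2,-0.4],[0,-4,0]],
    [0,[0.1,0,-0.5],[0,-4,0]],
    [0,[0,0,-0.5],[0,-2,0]],
    [0,[0,0,0],[0,0,0]],
    [0,[0,0,0],[0,0,0]]
  ]
}}

```text
time: 18.35
tool_pos: [727.8, -95.2, 209.0]
tcp_rot: [-61.3, -0.8, -88.2]
ft_force: [0.3, 0.4, 0.2]
finger_gap: 16.1
```

```bash
python3 -c "
from h import *
st();mouth(90,29.7)"
```

```text
18.35 [727.8 -95.2 209. ] [-61.3  -0.8 -88.2] F [0.3 0.4 0.2] gap 16.1 q [-15.   6.  96.   9.  51.  69.]
mouth [ 621.2 -100.   116.6] dip 28.7 yaw 2.3 wing 0.014
```

>>> {"name": "arm_command", "arguments": {
  "commands": [
    [0,[-0.2,-0.05,-0.5],[0.8,0,0]],
    [0,[-0.1,0,-0.5],[0,0,0]],
    [0,[0,0,-0.4],[0,0,0]],
    [0,[0,0,0],[0,0,0]],
    [0,[0,0,0],[0,0,0]]
  ]
}}

```text
time: 18.77
tool_pos: [721.9, -94.3, 171.7]
tcp_rot: [-61.1, -0.1, -88.0]
ft_force: [0.5, 0.2, -0.8]
finger_gap: 16.2
```

```bash
python3 -c "
from h import *
st();mouth(90,29.7);shot('side','s8',3.5,(230,100,400,260))
C,i=cam('side')
R=[(626,-57,65),(628,-144,65),(552,-145,65),(551,-61,65)]
print([((proj(C,i,p)-[230,100])*3.5).round() for p in R])"
```

```text
18.77 [721.9 -94.3 171.7] [-61.1  -0.1 -88. ] F [ 0.5  0.2 -0.8] gap 16.2 q [-15.   7.  99.  11.  47.  67.]
mouth [615.5 -98.2  79.1] dip 28.9 yaw 2.1 wing 0.001
[array([103., 265.]), array([128., 216.]), array([210., 228.]), array([188., 276.])]
```

View pics/s8.png

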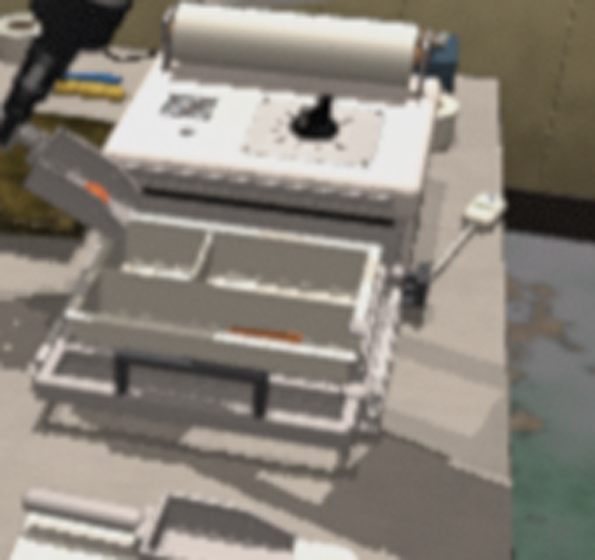

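>>> {"name": "arm_command", "arguments": {
  "commands": [
    [0,[-0.3,0,0],[0,-3.5,0]],
    [0,[-0.3,0,0],[0,-3.5,0]],
    [0,[-0.3,0,0],[0,-3.5,0]],
    [0,[-0.3,0,0],[0,-3.5,0]]
  ]
}}

```text
time: 19.15
tool_pos: [691.9, -94.5, 179.6]
tcp_rot: [-46.2, -0.9, -88.0]
ft_force: [-0.3, 1.6, -1.7]
finger_gap: 15.9
```

```bash
python3 -c "
from h import *
st();mouth(90,29.7)"
```

```text
19.15 [691.9 -94.5 179.6] [-46.2  -0.9 -88. ] F [-0.3  1.6 -1.7] gap 15.9 q [-19.  -5. 116.  28.  30.  49.]
mouth [612.9 -99.1  62.7] dip 43.8 yaw 2.9 wing 0.015
```

>>> {"name": "arm_command", "arguments": {
  "commands": [
    [0,[-0.3,0,0.25],[0,-3.5,0]],
    [0,[-0.3,0,0.2],[0,-3.5,0]],
    [0,[-0.25,0,0.15],[0,-3.5,-0.3]],
    [0,[-0.2,0,0.1],[0,-3,-0.3]],
    [0,[0,0,0],[0,0,0]]
  ]
}}

```text
time: 19.57
tool_pos: [659.3, -94.8, 205.5]
tcp_rot: [-31.7, -1.5, -89.0]
ft_force: [0.0, -1.6, -2.0]
finger_gap: 16.3
```

>>> {"name": "arm_command", "arguments": {
  "commands": [
    [0,[0,0,0],[0,0,0]],
    [0,[0,0,0],[0,0,0]],
    [0,[0,0,0],[0,0,0]]
  ]
}}

```text
time: 19.82
tool_pos: [661.0, -94.9, 208.5]
tcp_rot: [-31.7, -1.6, -88.9]
ft_force: [0.6, -0.5, -1.7]
finger_gap: 16.1
```

```bash
python3 -c "
from h import *
st();mouth(90,29.7);shot('side','s9',3.5,(230,100,400,260))"
```

```text
19.82 [661.  -94.9 208.5] [-31.7  -1.6 -88.9] F [ 0.6 -0.5 -1.7] gap 16.1 q [-22. -16. 131.  64.  21.  14.]
mouth [613.7 -99.5  75.5] dip 58.2 yaw 3.6 wing 0.028
```

View pics/s9.png

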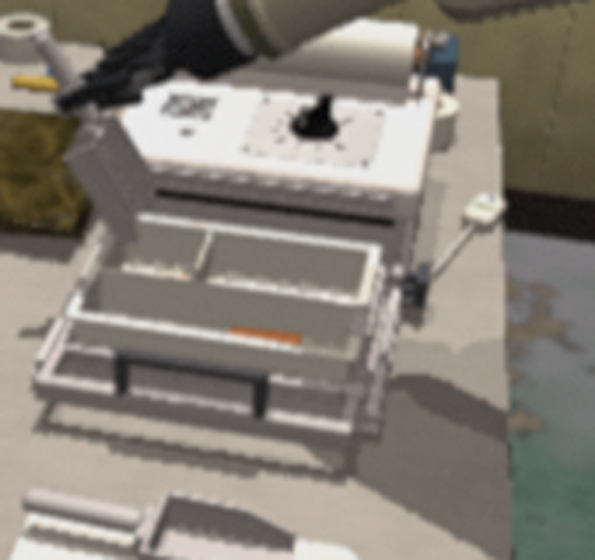

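>>> {"name": "arm_command", "arguments": {
  "commands": [
    [0,[0.3,0,0.4],[0,3.5,0]],
    [0,[0.3,0,0.4],[0,5,0]],
    [0,[0.3,0,0.3],[0,7,0]],
    [0,[0.2,0,0.3],[0,7,0]],
    [0,[0.1,0.2,0.2],[0,7,0]]
  ]
}}

```text
time: 20.28
tool_pos: [685.7, -84.6, 238.0]
tcp_rot: [-54.9, -0.3, -88.0]
ft_force: [1.3, 1.7, -1.0]
finger_gap: 16.2
```

>>> {"name": "arm_command", "arguments": {
  "commands": [
    [0,[0,0.4,0.1],[0,7,0]],
    [0,[-0.2,0.6,0],[0,7,0]],
    [0,[-0.3,0.9,0],[0,7,-0.5]],
    [0,[-0.4,0.9,0],[0,7,-0.5]],
    [0,[-0.4,0.9,0],[0,0,0]]
  ]
}}

```text
time: 20.7
tool_pos: [652.9, 16.9, 250.1]
tcp_rot: [-83.9, -1.2, -90.4]
ft_force: [1.2, 0.1, -2.7]
finger_gap: 16.1
```

>>> {"name": "arm_command", "arguments": {
  "commands": [
    [0,[-0.4,1,0],[0,0,0]],
    [0,[-0.4,1,0],[0,0,0]],
    [0,[-0.4,1,0],[0,0,0]],
    [0,[0,0.5,0],[0,0,0]],
    [0,[0,0,0],[0,0,0]]
  ]
}}

```text
time: 21.12
tool_pos: [620.3, 128.4, 250.1]
tcp_rot: [-83.9, -2.0, -91.0]
ft_force: [0.0, -0.5, -0.9]
finger_gap: 16.3
```

```bash
python3 -c "
from h import *
st();mouth(90,29.7);shot('wrist','w10')
C,i=ld('w10');a=cv2.imread('pics/w10_raw.png');h=cv2.cvtColor(a,cv2.COLOR_BGR2HSV)
m=cv2.inRange(h,(4,170,90),(20,255,255))
n,l,s,c=cv2.connectedComponentsWithStats(m)
for k in range(1,n):
  if s[k,4]>25: print(s[k],onplane(C,i,*c[k],28))
"
```

```text
21.12 [620.3 128.4 250.1] [-83.9  -2.  -91. ] F [ 0.  -0.5 -0.9] gap 16.3 q [  9.   8.  85.  -3.  81. 100.]
mouth [486.2 129.1 205.9] dip 6.1 yaw -0.8 wing 0.035
[424 215  25  27 512] [567.3 -95.6  28. ]
[364 282  20  17 210] [491.2 -27.4  28. ]
```

```bash
python3 -c "
import cv2
a=cv2.imread('pics/w10_raw.png')[150:384,300:512]
cv2.imwrite('pics/w10c.png',cv2.resize(a,None,fx=2.5,fy=2.5,interpolation=cv2.INTER_CUBIC))"
```

```text
(no output)
```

View pics/w10c.png

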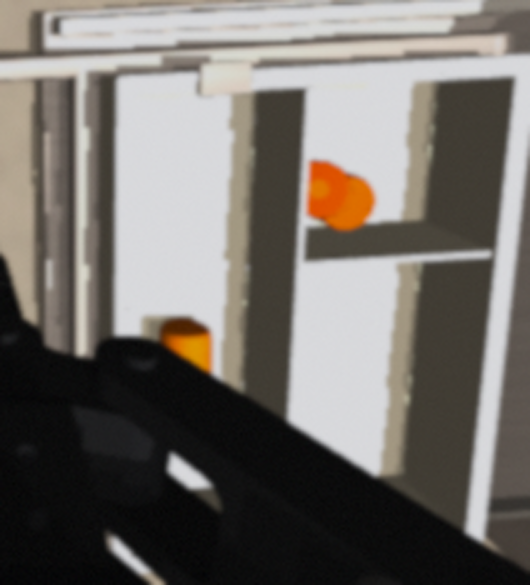

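>>> {"name": "arm_command", "arguments": {
  "commands": [
    [0,[-0.4,1,0],[1,3,0]],
    [0,[-0.4,1,0],[1,3,0]],
    [0,[-0.4,1,0],[0,0,-0.7]],
    [0,[-0.4,1,0],[0,0,-0.7]],
    [0,[-0.4,1,0],[0,0,-0.7]]
  ]
}}

```text
time: 21.58
tool_pos: [566.0, 269.3, 251.9]
tcp_rot: [-89.8, -0.9, -94.1]
ft_force: [-0.0, 0.4, -1.0]
finger_gap: 16.2
```

>>> {"name": "arm_command", "arguments": {
  "commands": [
    [0,[-0.4,1,0],[0,0,0]],
    [0,[-0.4,1,0],[0,0,0]],
    [0,[-0.4,1,0],[0,0,0]],
    [0,[-0.2,0.7,0],[0,0,0]],
    [0,[0,0.4,-0.5],[0,0,0]]
  ]
}}

```text
time: 22.0
tool_pos: [528.5, 395.0, 242.2]
tcp_rot: [-89.0, -1.1, -94.9]
ft_force: [0.7, -0.0, -0.4]
finger_gap: 15.8
```

>>> {"name": "arm_command", "arguments": {
  "commands": [
    [0,[0,0.2,-0.9],[0,0,0]],
    [0,[0,0,-0.9],[0,0,0]],
    [0,[0,0,0],[0,0,0]]
  ]
}}

```text
time: 22.25
tool_pos: [531.5, 401.9, 186.3]
tcp_rot: [-88.7, -1.3, -95.0]
ft_force: [-1.2, -0.3, -2.8]
finger_gap: 16.2
```

```bash
python3 -c "
from h import *
st();mouth(90,29.7)"
```

```text
22.25 [531.5 401.9 186.3] [-88.7  -1.3 -95. ] F [-1.2 -0.3 -2.8] gap 16.2 q [ 34.  19.  78.  -2.  82. 129.]
mouth [394.7 413.3 153.4] dip 1.3 yaw -5.0 wing 0.022
```

>>> {"name": "arm_command", "arguments": {
  "commands": [
    [0,[-0.3,0.5,-0.7],[1.3,1.3,2]],
    [0,[-0.3,0.4,-0.8],[0,0,0]],
    [0,[-0.2,0.2,-0.8],[0,0,0]],
    [0,[0,0,-0.8],[0,0,0]],
    [0,[0,0,0],[0,0,0]]
  ]
}}

```text
time: 22.67
tool_pos: [515.7, 431.3, 97.2]
tcp_rot: [-89.5, -0.2, -93.5]
ft_force: [-0.2, -1.1, -4.0]
finger_gap: 16.0
```

>>> {"name": "arm_command", "arguments": {
  "commands": [
    [0,[0,0,0],[0,0,0]]
  ]
}}

```text
time: 22.75
tool_pos: [516.9, 430.6, 98.1]
tcp_rot: [-89.4, -0.2, -93.6]
ft_force: [0.3, -0.3, -0.9]
finger_gap: 16.1
```

```bash
python3 -c "
from h import *
st();mouth(90,29.7)"
```

```text
22.75 [516.9 430.6  98.1] [-89.4  -0.2 -93.6] F [ 0.3 -0.3 -0.9] gap 16.1 q [ 36.  25.  81.  -1.  74. 129.]
mouth [379.4 439.2  67.1] dip 0.6 yaw -3.6 wing 0.004
```

>>> {"name": "arm_command", "arguments": {
  "commands": [
    [0,[-0.1,-0.05,-0.5],[0,0.6,0.3]],
    [0,[0,0,-0.5],[0,0,0]],
    [0,[0,0,-0.4],[0,0,0]],
    [0,[0,0,0],[0,0,0]],
    [0,[0,0,0],[0,0,0]]
  ]
}}

```text
time: 23.17
tool_pos: [519.3, 428.5, 59.6]
tcp_rot: [-89.6, -0.0, -93.5]
ft_force: [0.3, 0.3, -1.6]
finger_gap: 16.1
```

```bash
python3 -c "
from h import *
st();mouth(90,29.7)"
```

```text
23.17 [519.3 428.5  59.6] [-89.6  -0.  -93.5] F [ 0.3  0.3 -1.6] gap 16.1 q [ 35.  27.  82.  -0.  70. 129.]
mouth [381.8 436.9  29. ] dip 0.4 yaw -3.5 wing 0.001
```

>>> {"name": "arm_command", "arguments": {
  "commands": [
    [0,[0,0,-0.25],[0,0.3,0]],
    [0,[0,0,-0.15],[0,0,0]],
    [0,[0,0,-0.08],[0,0,0]],
    [0,[0,0,0],[0,0,0]]
  ]
}}

```text
time: 23.5
tool_pos: [520.6, 429.1, 46.3]
tcp_rot: [-89.8, 0.0, -93.5]
ft_force: [-2.0, -0.8, 2.9]
finger_gap: 16.6
```

```bash
python3 -c "
from h import *
st();mouth(90,29.7)"
```

```text
23.5 [520.6 429.1  46.3] [-89.8   0.  -93.5] F [-2.  -0.8  2.9] gap 16.6 q [ 35.  28.  82.  -0.  69. 129.]
mouth [383.  437.6  16.2] dip 0.2 yaw -3.5 wing -0.001
```

>>> {"name": "arm_command", "arguments": {
  "commands": [
    [100,[0,0,0],[0,0,0]],
    [100,[0,0,0],[0,0,0]],
    [100,[0,0,0],[0,0,0]],
    [100,[0,0,0],[0,0,0]],
    [100,[0,0,0.3],[0,0,0]]
  ]
}}

```text
time: 23.92
tool_pos: [520.1, 429.2, 54.7]
tcp_rot: [-89.9, 0.0, -93.5]
ft_force: [-0.8, -0.9, -0.5]
finger_gap: 75.4
```

>>> {"name": "arm_command", "arguments": {
  "commands": [
    [100,[0,0,0.8],[0,0,0]],
    [100,[0,0,1],[0,0,0]],
    [100,[0,0,1],[0,0,0]],
    [100,[0,0,1],[0,0,0]],
    [100,[0,-0.5,0.7],[0,0,0]]
  ]
}}

```text
time: 24.33
tool_pos: [515.4, 413.1, 191.2]
tcp_rot: [-90.3, -0.3, -93.4]
ft_force: [1.3, -0.0, 0.5]
finger_gap: 85.0
```

>>> {"name": "arm_command", "arguments": {
  "commands": [
    [100,[0,-1,0],[0,0,1]],
    [100,[0,-1,0],[0,0,1]],
    [100,[0,-1,0],[0,0,1]],
    [100,[0,-1,0],[0,0,1]],
    [60,[0,-1,0],[0,0,1]]
  ]
}}

```text
time: 24.75
tool_pos: [518.6, 264.8, 207.2]
tcp_rot: [-89.3, 0.4, -87.8]
ft_force: [1.1, -0.8, -0.5]
finger_gap: 75.3
```

>>> {"name": "arm_command", "arguments": {
  "commands": [
    [50,[0,-1,0],[0,0,0]],
    [50,[0,-1,0],[0,0,0]],
    [50,[0,-1,0],[0,0,0]],
    [50,[0,-1,0],[0,0,0]],
    [50,[0,0,0],[0,0,0]]
  ]
}}

```text
time: 25.17
tool_pos: [518.6, 135.1, 213.0]
tcp_rot: [-88.9, 0.3, -87.8]
ft_force: [-0.6, 0.0, 0.6]
finger_gap: 42.9
```

```bash
python3 -c "
from h import *
st();shot('wrist','w11')"
```

```text
25.17 [518.6 135.1 213. ] [-88.9   0.3 -87.8] F [-0.6  0.   0.6] gap 42.9 q [ 9. -2. 99.  0. 82. 97.]
```

View pics/w11.png

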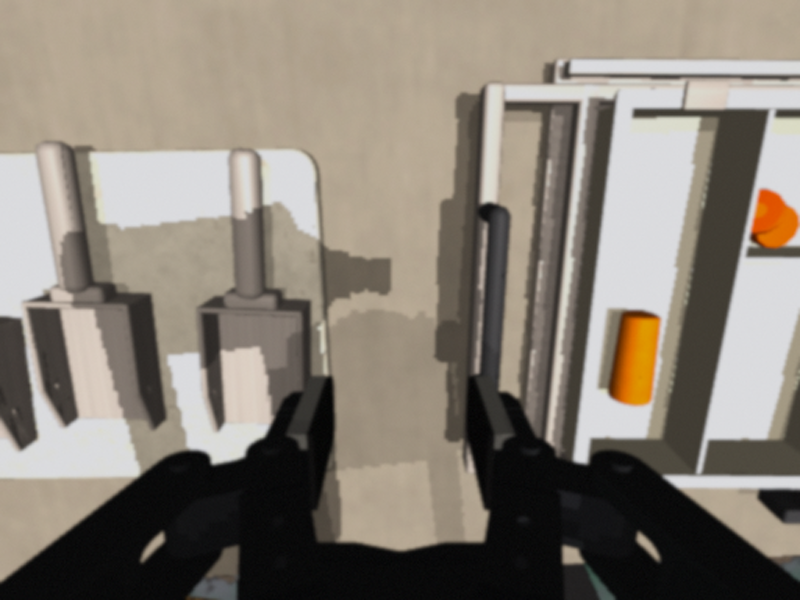

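```bash
python3 -c "
from h import *
C,i=ld('w11');f=1/1.5625
for u,v in [(500,212),(495,290),(490,370)]: print(onplane(C,i,u*f,v*f,80))"
```

```text
[570.5  85.5  80. ]
[528.4  84.3  80. ]
[481.   82.8  80. ]
```

>>> {"name": "arm_command", "arguments": {
  "commands": [
    [50,[0,-0.6,0],[0,1,0]],
    [50,[0,-0.6,-0.2],[0,0,0]],
    [50,[0,-0.4,-0.6],[0,0,0]],
    [50,[0,0,-0.8],[0,0,0]],
    [50,[0,0,0],[0,0,0]]
  ]
}}

```text
time: 25.63
tool_pos: [521.0, 90.9, 169.8]
tcp_rot: [-89.3, 0.6, -87.8]
ft_force: [-0.9, 0.7, -0.5]
finger_gap: 42.9
```

>>> {"name": "arm_command", "arguments": {
  "commands": [
    [50,[0,0,0],[0,0,0]]
  ]
}}

```text
time: 25.72
tool_pos: [521.1, 91.6, 170.5]
tcp_rot: [-89.3, 0.6, -87.8]
ft_force: [0.9, 0.7, 0.4]
finger_gap: 42.8
```

>>> {"name": "arm_command", "arguments": {
  "commands": [
    [50,[-0.1,-0.25,-0.9],[0,0,0]],
    [50,[0,-0.05,-0.9],[0,0,0]],
    [50,[0,0,-0.8],[0,0,0]],
    [50,[0,0,-0.3],[0,0,0]],
    [50,[0,0,0],[0,0,0]]
  ]
}}

```text
time: 26.13
tool_pos: [522.7, 87.5, 90.0]
tcp_rot: [-88.7, 0.8, -87.5]
ft_force: [-0.5, 0.4, 0.2]
finger_gap: 42.4
```

```bash
python3 -c "
from h import *
st()"
```

```text
26.13 [522.7  87.5  90. ] [-88.7   0.8 -87.5] F [-0.5  0.4  0.2] gap 42.4 q [  3.   3. 107.   1.  68.  91.]
```

Lower 8 mm and close gently.

>>> {"name": "arm_command", "arguments": {
  "commands": [
    [50,[0,-0.1,-0.25],[0,0,0]],
    [50,[0,0,-0.08],[0,0,0]],
    [0,[0,0,0],[0,0,0]],
    [0,[0,0,0],[0,0,0]],
    [0,[0,0,0],[0,0,0]]
  ],
  "force": 40
}}

```text
time: 26.55
tool_pos: [526.1, 86.0, 85.4]
tcp_rot: [-88.3, 0.8, -87.4]
ft_force: [1.0, -1.6, -8.9]
finger_gap: 10.2
```

>>> {"name": "arm_command", "arguments": {
  "commands": [
    [0,[0,0,0],[0,0,0]],
    [0,[0,0,0],[0,0,0]]
  ]
}}

```text
time: 26.72
tool_pos: [526.1, 86.0, 85.4]
tcp_rot: [-88.3, 0.8, -87.4]
ft_force: [1.6, 0.1, -5.5]
finger_gap: 10.3
```

```bash
python3 -c "
from h import *
st()"
```

```text
26.72 [526.1  86.   85.4] [-88.3   0.8 -87.4] F [ 1.6  0.1 -5.5] gap 10.3 q [  3.   4. 107.   1.  67.  90.]
```

>>> {"name": "arm_command", "arguments": {
  "commands": [
    [0,[0,-0.1,0.03],[0,0,0]],
    [0,[0.01,-0.2,0.03],[0,0,0]],
    [0,[0.01,-0.3,0],[0,0,0]],
    [0,[0.015,-0.35,0],[0,0,0]],
    [0,[0.015,-0.35,0],[0,0,0]]
  ]
}}

```text
time: 27.13
tool_pos: [527.3, 48.1, 85.4]
tcp_rot: [-88.3, 1.0, -87.3]
ft_force: [0.5, 2.2, -5.1]
finger_gap: 10.4
```

>>> {"name": "arm_command", "arguments": {
  "commands": [
    [0,[0.015,-0.4,0],[0,0,0]],
    [0,[0.015,-0.4,0],[0,0,0]],
    [0,[0.015,-0.4,0],[0,0,0]],
    [0,[0.015,-0.4,0],[0,0,0]],
    [0,[0.015,-0.4,0],[0,0,0]]
  ]
}}

```text
time: 27.55
tool_pos: [529.3, -16.9, 85.4]
tcp_rot: [-88.3, 1.1, -87.3]
ft_force: [3.0, 2.9, -6.5]
finger_gap: 10.7
```

```bash
python3 -c "
from h import *
st()"
```

```text
27.55 [529.3 -16.9  85.4] [-88.3   1.1 -87.3] F [ 3.   2.9 -6.5] gap 10.7 q [ -8.   3. 107.   1.  68.  79.]
```

Moving smoothly (about 103 mm of travel); continue, slowing before the cam.

>>> {"name": "arm_command", "arguments": {
  "commands": [
    [0,[0.015,-0.4,0],[0,0,0]],
    [0,[0.015,-0.4,0],[0,0,0]],
    [0,[0.015,-0.4,0],[0,0,0]],
    [0,[0.015,-0.4,0],[0,0,0]],
    [0,[0.015,-0.35,0],[0,0,0]]
  ]
}}

```text
time: 27.97
tool_pos: [531.3, -81.9, 85.4]
tcp_rot: [-88.2, 1.1, -87.5]
ft_force: [2.7, 2.4, -6.4]
finger_gap: 10.2
```

>>> {"name": "arm_command", "arguments": {
  "commands": [
    [0,[0.01,-0.3,0],[0,0,0]],
    [0,[0.01,-0.3,0],[0,0,0]],
    [0,[0.01,-0.3,0],[0,0,0]],
    [0,[0.01,-0.3,0],[0,0,0]],
    [0,[0.01,-0.3,0],[0,0,0]]
  ]
}}

```text
time: 28.38
tool_pos: [532.5, -123.0, 85.3]
tcp_rot: [-88.3, 2.1, -87.5]
ft_force: [2.9, 57.8, 11.0]
finger_gap: 10.7
```

```bash
python3 -c "
from h import *
st()"
```

```text
28.38 [ 532.5 -123.    85.3] [-88.3   2.1 -87.5] F [ 2.9 57.8 11. ] gap 10.7 q [-20.   7. 104.   3.  68.  66.]
```

>>> {"name": "arm_command", "arguments": {
  "commands": [
    [0,[0,0,0],[0,0,0]],
    [0,[0,0,0],[0,0,0]],
    [0,[0,0,0],[0,0,0]]
  ]
}}

```text
time: 28.63
tool_pos: [532.6, -122.3, 85.4]
tcp_rot: [-88.3, 2.4, -87.5]
ft_force: [1.3, 5.3, -4.7]
finger_gap: 10.5
```

>>> {"name": "arm_command", "arguments": {
  "commands": [
    [15,[0,0,0],[0,0,0]],
    [35,[0,0,0],[0,0,0]],
    [35,[0,0,0],[0,0,0]]
  ]
}}

```text
time: 28.88
tool_pos: [532.9, -124.3, 86.5]
tcp_rot: [-88.3, 2.2, -87.4]
ft_force: [0.2, -0.1, 0.5]
finger_gap: 29.9
```

```bash
python3 -c "
from h import *
st(); shot('side','s12',3,(200,80,420,260))"
```

```text
28.88 [ 532.9 -124.3   86.5] [-88.3   2.2 -87.4] F [ 0.2 -0.1  0.5] gap 29.9 q [-20.   7. 104.   3.  69.  66.]
```

View pics/s12.png

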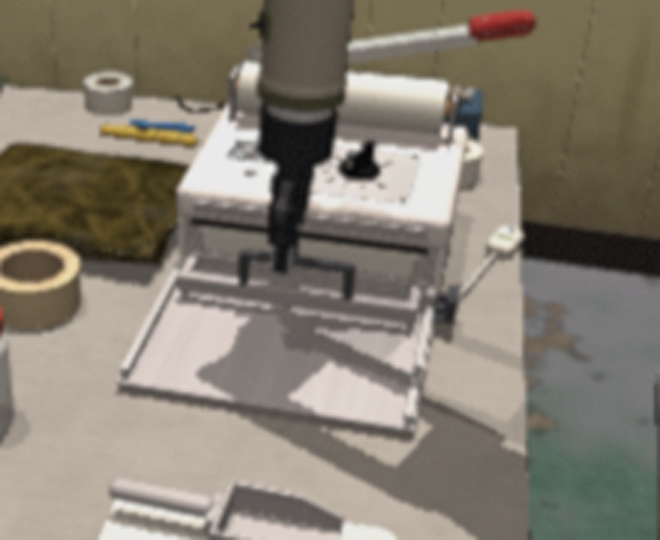

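>>> {"name": "arm_command", "arguments": {
  "commands": [
    [35,[0,-0.2,-0.03],[0,0,0]],
    [35,[0,-0.2,0],[0,0,0]],
    [35,[0,-0.15,0],[0,0,0]]
  ]
}}

```text
time: 29.18
tool_pos: [533.2, -131.6, 86.0]
tcp_rot: [-88.2, 3.2, -87.3]
ft_force: [0.1, 32.1, 5.4]
finger_gap: 29.9
```

>>> {"name": "arm_command", "arguments": {
  "commands": [
    [35,[0,-0.15,0],[0,0,0]],
    [35,[0,-0.15,0],[0,0,0]]
  ]
}}

```text
time: 29.35
tool_pos: [532.9, -131.1, 86.2]
tcp_rot: [-88.3, 4.2, -87.2]
ft_force: [-2.8, 29.1, 12.2]
finger_gap: 29.8
```

```bash
python3 -c "
from h import *
st()"
```

```text
29.35 [ 532.9 -131.1   86.2] [-88.3   4.2 -87.2] F [-2.8 29.1 12.2] gap 29.8 q [-22.   8. 103.   5.  70.  63.]
```

>>> {"name": "arm_command", "arguments": {
  "commands": [
    [35,[0,0.3,0],[0,0,0]],
    [35,[0,0.05,0.2],[1.5,0,0]],
    [35,[0,0,0.6],[1.5,0,0]],
    [35,[0,0,1],[1,0,0]],
    [35,[0,0,1],[0,0,0]]
  ]
}}

```text
time: 29.77
tool_pos: [527.6, -117.5, 164.9]
tcp_rot: [-88.9, 8.8, -87.0]
ft_force: [0.7, -1.5, 0.5]
finger_gap: 29.8
```

>>> {"name": "arm_command", "arguments": {
  "commands": [
    [50,[0,0,1],[0,0,0]],
    [60,[0,0,1],[0,0,0]],
    [60,[0,0,0.5],[0,0,0]],
    [60,[0,0,0],[0,0,0]]
  ]
}}

```text
time: 30.1
tool_pos: [529.2, -121.5, 250.4]
tcp_rot: [-88.4, 8.4, -87.1]
ft_force: [-0.2, 0.1, 0.3]
finger_gap: 51.1
```

```bash
python3 -c "
from h import *
st(); shot('wrist','w13')"
```

```text
30.1 [ 529.2 -121.5  250.4] [-88.4   8.4 -87.1] F [-0.2  0.1  0.3] gap 51.1 q [-24.  -0.  94.   8.  89.  63.]
```

View pics/w13.png

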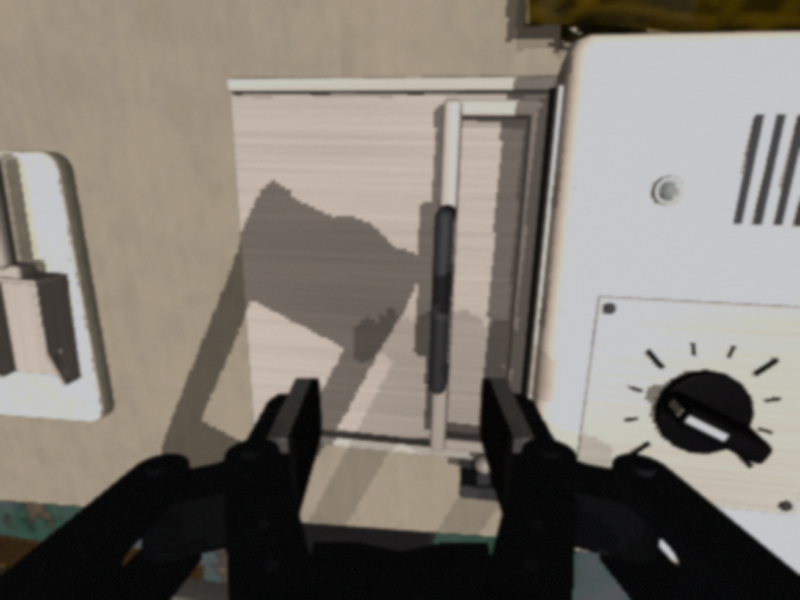

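```bash
python3 - <<'E'
from h import *
C,i=ld('w13');f=1/1.5625
for u,v,z in [(447,212,80),(443,295,80),(438,385,80),(555,90,114),(545,380,114),(703,411,122),(640,450,116),(766,366,116),(750,460,116),(653,357,116)]: print(u,v,onplane(C,i,u*f,v*f,z))
for n in ('w1','w11','w13'):
    C,i=ld(n); a=cv2.imread(f'pics/{n}_raw.png'); 
    g=a.max(2); y0={'w1':84,'w11':84,'w13':-122}[n]
    for x in (510,530,550):
        ys=np.arange(y0-25,y0+25,1.0); pv=[g[tuple(int(round(t)) for t in proj(C,i,(x,y,78))[::-1])] for y in ys]
        d=[y for y,p in zip(ys,pv) if p<75]; print(n,x,(min(d),max(d),np.mean(d)) if d else None)
g=cv2.imread('pics/w13_raw.png').max(2)
for r in range(234,302,2): print(r,' '.join(f'{v:3d}' for v in g[r,416:500:2]))
E
```

```text
447 212 [ 577.6 -122.1   80. ]
443 295 [ 526.4 -123.5   80. ]
438 385 [ 465.  -124.8   80. ]
555 90 [ 641.2 -171.   114. ]
545 380 [ 490.9 -185.8  114. ]
703 411 [ 486.  -266.7  122. ]
640 450 [ 455.3 -242.4  116. ]
766 366 [ 512.4 -294.3  116. ]
750 460 [ 457.3 -299.4  116. ]
653 357 [ 511.3 -239.   116. ]
w1 510 (np.float64(67.0), np.float64(90.0), np.float64(79.83333333333333))
w1 530 (np.float64(69.0), np.float64(90.0), np.float64(81.375))
w1 550 (np.float64(81.0), np.float64(89.0), np.float64(85.0))
w11 510 (np.float64(79.0), np.float64(98.0), np.float64(87.61538461538461))
w11 530 (np.float64(80.0), np.float64(99.0), np.float64(89.0))
w11 550 (np.float64(81.0), np.float64(99.0), np.float64(90.27272727272727))
w13 510 (np.float64(-127.0), np.float64(-115.0), np.float64(-121.0))
w13 530 (np.float64(-128.0), np.float64(-117.0), np.float64(-122.5))
w13 550 (np.float64(-126.0), np.float64(-115.0), np.float64(-120.5))
234 197 186 129  65 107 183 199 199 198 199 199 199 198 199 198 198 197 196 195 198 197 198 197 197 199 199 198 198 198 197 197 198 198 197 192 157  95  44  67 142 183 
[... 4979 characters left out ...]
 194 199 198
294  34  79 131 177 195 198 197 198 198 199 198 198 197 198 197 198 198 198 198 198 198 198 198 199 198 197 197 197 180 118  39  19  36  29  17  18  61 149 193 198 197 197
296  11  11  28  79 139 184 196 198 198 198 198 198 198 198 197 198 198 197 197 198 198 197 198 199 197 198 198 197 196 178 119  40  77 124 107 103 154 192 198 198 197 197
298   8   8   9  11  39 116 180 195 197 196 196 197 196 196 197 197 197 197 198 198 198 198 198 198 198 198 198 198 198 197 179 111  94 167 191 192 196 197 198 197 197 198
300  13  15  12   6   9  30  96 165 192 196 197 196 196 197 196 196 196 196 197 197 197 196 197 198 197 198 198 198 197 198 196 183 183 196 197 199 198 198 197 197 198 198
```

>>> {"name": "arm_command", "arguments": {
  "commands": [
    [50,[0,0,0],[-4.2,0,0]],
    [50,[0,0,-0.3],[-4.2,1.5,-0.7]],
    [50,[0,0,-0.8],[0,0,0]],
    [50,[0,0,-1],[0,0,0]],
    [50,[0,0,-1],[0,0,0]]
  ]
}}

```text
time: 30.57
tool_pos: [531.6, -125.0, 155.4]
tcp_rot: [-89.8, -0.7, -88.0]
ft_force: [0.7, 0.4, -0.8]
finger_gap: 42.5
```

>>> {"name": "arm_command", "arguments": {
  "commands": [
    [50,[0,0,-0.8],[0,0,0]],
    [50,[0,0,-0.4],[0,0,0]],
    [50,[0,0,0],[0,0,0]],
    [50,[0,0,0],[0,0,0]]
  ]
}}

```text
time: 30.9
tool_pos: [521.8, -122.4, 101.7]
tcp_rot: [-91.0, -0.3, -87.9]
ft_force: [-0.4, 0.0, 0.3]
finger_gap: 42.3
```

```bash
python3 -c "
from h import *
st()"
```

```text
30.9 [ 521.8 -122.4  101.7] [-91.   -0.3 -87.9] F [-0.4  0.   0.3] gap 42.3 q [-18.   6. 103.  -1.  72.  70.]
```

>>> {"name": "arm_command", "arguments": {
  "commands": [
    [50,[0,0,-0.4],[0,0,0]],
    [50,[0,0,-0.15],[0,0,0]],
    [0,[0,0,0],[0,0,0]],
    [0,[0,0,0],[0,0,0]],
    [0,[0,0,0],[0,0,0]]
  ]
}}

```text
time: 31.32
tool_pos: [522.1, -122.2, 84.5]
tcp_rot: [-91.0, -0.2, -87.9]
ft_force: [0.2, -0.4, -2.6]
finger_gap: 10.3
```

>>> {"name": "arm_command", "arguments": {
  "commands": [
    [0,[0,0,0],[0,0,0]],
    [0,[0,0,0],[0,0,0]],
    [0,[0,0,0],[0,0,0]]
  ]
}}

```text
time: 31.57
tool_pos: [522.1, -122.1, 84.5]
tcp_rot: [-91.0, -0.2, -87.9]
ft_force: [0.3, -0.3, -5.3]
finger_gap: 10.3
```

>>> {"name": "arm_command", "arguments": {
  "commands": [
    [0,[0,0.06,0],[0,0,0]]
  ]
}}

```text
time: 31.65
tool_pos: [522.1, -120.7, 84.5]
tcp_rot: [-91.0, -0.3, -87.9]
ft_force: [-0.2, -0.8, -5.3]
finger_gap: 10.1
```

>>> {"name": "arm_command", "arguments": {
  "commands": [
    [0,[0,0.06,0],[0,0,0]]
  ]
}}

```text
time: 31.73
tool_pos: [522.0, -119.1, 84.5]
tcp_rot: [-91.0, -0.3, -87.9]
ft_force: [1.1, -1.7, -4.5]
finger_gap: 10.9
```

>>> {"name": "arm_command", "arguments": {
  "commands": [
    [0,[0,0.06,0],[0,0,0]]
  ]
}}

```text
time: 31.82
tool_pos: [522.0, -117.4, 84.5]
tcp_rot: [-91.0, -0.3, -87.9]
ft_force: [0.6, -1.6, -5.5]
finger_gap: 10.5
```

>>> {"name": "arm_command", "arguments": {
  "commands": [
    [0,[0,0.06,0],[0,0,0]]
  ]
}}

```text
time: 31.9
tool_pos: [521.9, -116.1, 84.5]
tcp_rot: [-91.0, -0.4, -87.9]
ft_force: [0.6, -11.5, -8.1]
finger_gap: 10.2
```

>>> {"name": "arm_command", "arguments": {
  "commands": [
    [0,[0,0.06,0],[0,0,0]]
  ]
}}

```text
time: 31.98
tool_pos: [521.9, -115.7, 84.5]
tcp_rot: [-91.0, -0.6, -87.9]
ft_force: [1.5, -13.2, -9.8]
finger_gap: 10.1
```

>>> {"name": "arm_command", "arguments": {
  "commands": [
    [0,[0,0.06,0],[0,0,0]]
  ]
}}

```text
time: 32.07
tool_pos: [521.9, -115.5, 84.5]
tcp_rot: [-91.0, -0.7, -88.0]
ft_force: [0.4, -11.2, -9.2]
finger_gap: 10.2
```

>>> {"name": "arm_command", "arguments": {
  "commands": [
    [0,[0,-0.1,0],[0,0,0]],
    [0,[0,-0.1,0],[0,0,0]],
    [0,[0,-0.1,0],[0,0,0]],
    [0,[0,-0.1,0],[0,0,0]],
    [0,[0,0,0],[0,0,0]]
  ]
}}

```text
time: 32.48
tool_pos: [522.1, -121.7, 84.5]
tcp_rot: [-91.0, -0.1, -87.9]
ft_force: [0.5, -1.7, -6.6]
finger_gap: 10.6
```

>>> {"name": "arm_command", "arguments": {
  "commands": [
    [15,[0,0,0],[0,0,0]],
    [35,[0,0,0],[0,0,0]],
    [35,[0,0,0],[0,0,0]],
    [35,[0,0,0.3],[0,0,0]],
    [35,[0,0,0.9],[0,0,0]]
  ]
}}

```text
time: 32.9
tool_pos: [520.3, -121.5, 118.8]
tcp_rot: [-91.3, -0.0, -87.9]
ft_force: [0.1, -0.1, 0.4]
finger_gap: 29.9
```

>>> {"name": "arm_command", "arguments": {
  "commands": [
    [60,[0,0,1],[0,-1,-0.1]],
    [60,[0,0,1],[0,0,0]],
    [60,[0,-0.2,1],[0,0,0]],
    [60,[0,-0.5,0.9],[0,0,0]],
    [60,[0,-0.9,0],[0,0,0]]
  ]
}}

```text
time: 33.32
tool_pos: [521.6, -168.2, 251.2]
tcp_rot: [-89.7, -0.3, -87.8]
ft_force: [0.7, -0.5, 0.8]
finger_gap: 51.3
```

>>> {"name": "arm_command", "arguments": {
  "commands": [
    [60,[-0.3,-1,0],[0,0,0]],
    [60,[-0.3,-0.9,0],[0,0,0]],
    [60,[0,0,0],[0,0,0]],
    [60,[0,0,0],[0,0,0]]
  ]
}}

```text
time: 33.65
tool_pos: [504.9, -233.2, 261.6]
tcp_rot: [-89.0, -0.8, -87.9]
ft_force: [-0.4, 1.0, 0.6]
finger_gap: 50.8
```

```bash
python3 -c "
from h import *
st();shot('wrist','w14')
C,i=ld('w14');print(proj(C,i,(484,-268,122)),proj(C,i,(484,-268,145)))"
```

```text
33.65 [ 504.9 -233.2  261.6] [-89.   -0.8 -87.9] F [-0.4  1.   0.6] gap 50.8 q [-30.  -1.  93.  -0.  87.  58.]
[291.5 215.4] [294.9 224.7]
```

```bash
cat > knob.py <<'E'
from h import *
def rect(name,z,c=(484,-268),w=45,s=2):
    C,i=ld(name);g=cv2.imread(f'pics/{name}_raw.png').max(2)
    xs=c[0]+w-np.arange(2*w*s)/s; ys=c[1]+w-np.arange(2*w*s)/s
    P=np.array([[proj(C,i,(x,y,z)) for y in ys] for x in xs],np.float32)
    return cv2.remap(g,P[...,0],P[...,1],cv2.INTER_LINEAR),xs,ys
import sys
n=sys.argv[1]
g,xs,ys=rect(n,122); m=(g<60).astype(np.uint8); m=cv2.morphologyEx(m,cv2.MORPH_OPEN,np.ones((9,9)))
k=cv2.connectedComponentsWithStats(m); j=1+np.argmax(k[2][1:,4]); print("dark centre@122",xs[int(k[3][j][1])],ys[int(k[3][j][0])],"box",k[2][j]/2)
g,xs,ys=rect(n,145); b=(g>110).astype(np.uint8)
k=cv2.connectedComponentsWithStats(b)
for j in range(1,k[0]):
    if 20<k[2][j,4]<2500:
        r,c=np.nonzero(k[1]==j); p=np.c_[xs[r],ys[c]]; mu=p.mean(0); u=np.linalg.svd(p-mu,full_matrices=False)[2][0]; t=(p-mu)@u
        print("bright@145",mu.round(1),"ends",(mu+u*t.min()).round(1),(mu+u*t.max()).round(1),"dir",np.degrees(np.arctan2(u[1],u[0])).round(1),"n",len(p))
for a in range(0,180,3): print(f"{a*2:3d} "+''.join(' .:-=+*#%@'[min(9,int(v)//22)] for v in g[a,::2]))
E
python3 knob.py w14
```

```text
dark centre@122 484.5 -270.0 box [  23.    21.5   48.    45.5 3079. ]
bright@145 [ 487.8 -258. ] ends [ 483.9 -267.7] [ 491.9 -247.9] dir 67.9 n 388
  0 @@@@@@@@@@@@@@@@@@@@@@@@@@@@@@@@@@@@@@@@@@@@@@@@%%@@@@@@@@@@@@@@@@@@@@@@@@@@@@@@@@@@@@@@@@
  6 @@@@@@@@@@@@@@@@@@@@@@@@@@@@@%##%@@@@@@@@@@@@@@%**%@@@@@@@@@@@@@@@@@@@@@@@@@@@@@@@@@@@@@@@
 12 @@@@@@@@@@@@@@@@@@@@@@@@@@@@@%#+*%@@@@@@@@@@@@%#+*%@@@@@@@@@@@@@@@@@@@@@@@@@@@@@@@@@@@@@@@
 18 %%@@@@@@%%%%%%%%@@@@@@@@@@@@@@%*+#@@@@@@@@@@@@%*+#%@@@@@@@@@@@@@@%%%%@@@@@@@@@@@@@@@@@@@@@
 24 #%%%%%%%#******#%@@@@@@@@@@@@@%*+*%@@@@@@@@@@@%*+#%@@@@@@@@@@@@@@#+=+#%@@@@@@@@@@@@@@@@@@@
 30 ***##*****+=--=+#%@@@@@@@@@@@@%#*#%@@@@@@@@@@@%%%%@@@@@@@@@@@@@%#+--+#%@@@@@@@@@@@@@@@@@@@
 36 *********++=:.:-+#%@@@@@@@@@@@@%%%@@@@@@@@@@@@@@@@@@@@@@@@@@@@%#+--+#%@@@@@@@@@@@@@@@@@@@@
 42 *******+*+++=-::-*%@@@@@@@@@@@@@@@@@@@@@@@@@@@@@@@@@@@@@@@@@%%*=-+#%%@@@@@@@@@@@@@@@@@@@@@
 48 ++++++++++++++=-:-+#%@@@@@@@@@@@@@@@@%%@@@@@@@@@@@@@@@@@@@@%#+--+#%@@@@@@@@@@@@@@@@@@@@@@@
 54 ++++++++++++++++=::=*%@@@@@@@@@@@@@%%#*##%%%%%%%%@@@@@@@@@@%*==*%@@@@@@@@@@@@@@@@@@@@@@@@@
 
[... 4045 characters left out ...]
@@@@%#+:          .:::::::::..       :
318 %#############################%%%@@@@@@@@@@@@@@@@@@@@@@@%#+:          ..:::::::::..       
324 %%%%%%%%%###%%%#%%%%%%%%%%%%%%%%%@@@@@@@@@@@@@@@@@@@@@@@%#+:           ..::::::::..       
330 %%%%%%%%%####%################%%%%%@@@@@@@@@@@@@@@@@@@@@%#+:            ..::::::::..      
336 ################################%%%%%%%%%%%%%%%%@@@@@@@@%#+:            ..::::::::...     
342 ###################################%%%%%%%%%%%%%@@@@@@@%%%+:.            ..::::::::...    
348 ######################################%%%%%%%%%%%%%%%%%%%#*-.             ..::::::::..    
354 %%%%%%%%%%%%%%%%%%%%%%%%%%%%%%%%%%%%%%%%%%%%%%%%%%%%%%%%%%*-.              ..:::::::...
```

>>> {"name": "arm_command", "arguments": {
  "commands": [
    [60,[-0.2,-0.3,0],[0.8,1,6.6]],
    [60,[-0.2,-0.3,0],[0,0,6.6]],
    [60,[-0.2,-0.3,0],[0,0,6.6]],
    [60,[0,-0.1,0],[0,0,6.6]],
    [60,[0,0,0],[0,0,6.6]]
  ]
}}

```text
time: 34.12
tool_pos: [487.7, -259.8, 263.2]
tcp_rot: [-89.9, 0.1, -53.5]
ft_force: [0.0, 1.0, -0.8]
finger_gap: 51.4
```

>>> {"name": "arm_command", "arguments": {
  "commands": [
    [60,[0,0,0],[0,0,6.6]],
    [60,[0,0,0],[0,0,6.6]],
    [60,[0,0,0],[0,0,6.6]],
    [60,[0,0,0],[0,0,6.6]],
    [60,[0,0,0],[0,0,6.6]]
  ]
}}

```text
time: 34.53
tool_pos: [489.0, -254.4, 263.6]
tcp_rot: [-89.9, 0.2, -18.5]
ft_force: [0.4, -0.4, 0.4]
finger_gap: 51.5
```

>>> {"name": "arm_command", "arguments": {
  "commands": [
    [60,[0,0,0],[0,0,0]],
    [60,[0,0,0],[0,0,0]]
  ]
}}

```text
time: 34.7
tool_pos: [489.7, -252.3, 263.8]
tcp_rot: [-89.8, 0.2, -18.2]
ft_force: [0.0, 0.0, 0.6]
finger_gap: 51.5
```

```bash
python3 -c "
from h import *
st();shot('wrist','w15')"; python3 knob.py w15 | head -6
```

```text
34.7 [ 489.7 -252.3  263.8] [-89.8   0.2 -18.2] F [0.  0.  0.6] gap 51.5 q [-33.  -0.  92.   0.  89. -14.]
dark centre@122 483.5 -268.5 box [  20.5   23.    54.5   44.5 3090. ]
bright@145 [ 488.2 -257.8] ends [ 484.1 -267.6] [ 492.3 -247.8] dir 67.7 n 387
  0 ****#%@@@@@@@@@@@@@@@@@@@@@@@@@@@@@@@@@@@@@@@@@@@@@@@@@@@@@@@@@@@@@@@@@@@@@@@@@@@@%#+-::::
  6 ***##%@@@@@@@@@@@@@@@@@@@@@@@@@@@@@@@@@@@@@@@@@@@@@@@@@@@@@@@@@@@@@@@@@@@@@@@@@@@@%*-:::::
 12 ###%@@@@@@@@@@@@@@@@@@@@@@@@@@@@@@@@@@@@@@@@@@@@@@@@@@@@@@@@@@@@@@@@@@@@@@@@@@@@@%#+::::::
 18 %%@@@@@@@@@@@@@@@@@@@@@@@@@@@@@@@@@@@@@@@@@@@@@@@@@@@@@@@@@@@@@@@@@@@@@@@@@@@@@@@%*-::::::
```

>>> {"name": "arm_command", "arguments": {
  "commands": [
    [60,[-0.2,-0.5,-0.3],[0,0,-4]],
    [60,[0,-0.1,-0.7],[0,0,0]],
    [60,[0,0,-0.8],[0,0,0]],
    [60,[0,0,-0.6],[0,0,0]],
    [60,[0,0,0],[0,0,0]]
  ]
}}

```text
time: 35.17
tool_pos: [485.3, -269.6, 192.4]
tcp_rot: [-89.9, -0.1, -23.3]
ft_force: [0.6, -0.0, -0.8]
finger_gap: 51.5
```

>>> {"name": "arm_command", "arguments": {
  "commands": [
    [60,[0,0,0],[0,0,0]]
  ]
}}

```text
time: 35.25
tool_pos: [485.1, -269.2, 192.1]
tcp_rot: [-89.9, -0.0, -23.5]
ft_force: [-1.0, -0.4, 1.0]
finger_gap: 51.4
```

>>> {"name": "arm_command", "arguments": {
  "commands": [
    [60,[0,0.03,-0.6],[0,0,1.1]],
    [60,[0,0,-0.6],[0,0,0]],
    [60,[0,0,-0.3],[0,0,0]],
    [60,[0,0,0],[0,0,0]]
  ]
}}

```text
time: 35.58
tool_pos: [487.6, -269.0, 151.6]
tcp_rot: [-89.9, -0.4, -22.7]
ft_force: [0.1, -0.4, -0.2]
finger_gap: 51.3
```

```bash
python3 -c "
from h import *
st()"
```

```text
35.58 [ 487.6 -269.   151.6] [-89.9  -0.4 -22.7] F [ 0.1 -0.4 -0.2] gap 51.3 q [-34.   4.  99.   0.  76. -12.]
```

>>> {"name": "arm_command", "arguments": {
  "commands": [
    [50,[-0.12,0.03,-0.2],[0,0,0]],
    [40,[0,0,-0.08],[0,0,0]],
    [0,[0,0,0],[0,0,0]],
    [0,[0,0,0],[0,0,0]],
    [0,[0,0,0],[0,0,0]]
  ],
  "force": 40
}}

```text
time: 36.0
tool_pos: [484.6, -268.5, 146.7]
tcp_rot: [-90.0, -0.5, -22.8]
ft_force: [0.6, -0.5, -4.7]
finger_gap: 11.0
```

>>> {"name": "arm_command", "arguments": {
  "commands": [
    [0,[0,0,0],[0,0,0]],
    [0,[0,0,0],[0,0,0]]
  ]
}}

```text
time: 36.17
tool_pos: [484.6, -268.5, 146.7]
tcp_rot: [-90.0, -0.5, -22.8]
ft_force: [-0.3, -0.5, -2.9]
finger_gap: 11.1
```

```bash
python3 -c "
from h import *
st();print(sense()['wrist_torque'])"
```

```text
36.17 [ 484.6 -268.5  146.7] [-90.   -0.5 -22.8] F [-0.3 -0.5 -2.9] gap 11.1 q [-34.   4. 100.   0.  75. -12.]
[-0.05359875 -0.10253653  0.04575254]
```

>>> {"name": "arm_command", "arguments": {
  "commands": [
    [0,[0,0,0],[0,0,-5]],
    [0,[0,0,0],[0,0,-7]],
    [0,[0,0,0],[0,0,-7]],
    [0,[0,0,0],[0,0,-7]],
    [0,[0,0,0],[0,0,-7]]
  ]
}}

```text
time: 36.58
tool_pos: [484.6, -268.5, 146.7]
tcp_rot: [-90.0, -0.5, -56.5]
ft_force: [-0.1, 0.2, -2.7]
finger_gap: 11.2
```

>>> {"name": "arm_command", "arguments": {
  "commands": [
    [0,[0,0,0],[0,0,-7]],
    [0,[0,0,0],[0,0,-7]],
    [0,[0,0,0],[0,0,-7]],
    [0,[0,0,0],[0,0,-7]],
    [0,[0,0,0],[0,0,-7]]
  ]
}}

```text
time: 37.0
tool_pos: [484.6, -268.5, 146.7]
tcp_rot: [-90.0, -0.5, -92.3]
ft_force: [0.1, 1.4, -3.4]
finger_gap: 10.9
```

```bash
python3 -c "
from h import *
st();print(sense()['wrist_torque'])"
```

```text
37.0 [ 484.6 -268.5  146.7] [-90.   -0.5 -92.3] F [ 0.1  1.4 -3.4] gap 10.9 q [-34.   4. 100.  -0.  76.  58.]
[0.01419522 0.02645233 0.0590495 ]
```

Remaining −40.4°, minus about 1.5–3° of lag.

>>> {"name": "arm_command", "arguments": {
  "commands": [
    [0,[0,0,0],[0,0,-7]],
    [0,[0,0,0],[0,0,-7]],
    [0,[0,0,0],[0,0,-7]],
    [0,[0,0,0],[0,0,-7]],
    [0,[0,0,0],[0,0,-6]]
  ]
}}

```text
time: 37.42
tool_pos: [484.6, -268.4, 146.7]
tcp_rot: [-90.0, -0.5, -127.4]
ft_force: [-0.7, -0.1, -2.3]
finger_gap: 10.7
```

>>> {"name": "arm_command", "arguments": {
  "commands": [
    [0,[0,0,0],[0,0,-3]],
    [0,[0,0,0],[0,0,0]],
    [0,[0,0,0],[0,0,0]]
  ]
}}

```text
time: 37.67
tool_pos: [484.7, -268.4, 146.7]
tcp_rot: [-90.0, -0.5, -130.8]
ft_force: [-0.6, -0.7, -2.4]
finger_gap: 11.1
```

```bash
python3 -c "
from h import *
st();print(sense()['wrist_torque'])"
```

```text
37.67 [ 484.7 -268.4  146.7] [ -90.    -0.5 -130.8] F [-0.6 -0.7 -2.4] gap 11.1 q [-34.   5.  99.  -1.  76.  97.]
[ 0.0667439   0.06344467 -0.06540649]
```

Finish −1.9°, release, rise, and measure.

>>> {"name": "arm_command", "arguments": {
  "commands": [
    [0,[0,0,0],[0,0,-2]],
    [0,[0,0,0],[0,0,0]],
    [30,[0,0,0],[0,0,0]],
    [50,[0,0,0],[0,0,0]],
    [60,[0,0,0],[0,0,0]]
  ]
}}

```text
time: 38.08
tool_pos: [485.5, -269.0, 147.9]
tcp_rot: [-89.9, -0.5, -132.3]
ft_force: [0.0, 0.2, 0.5]
finger_gap: 46.6
```

>>> {"name": "arm_command", "arguments": {
  "commands": [
    [60,[0,0,0.5],[0,0,0]],
    [60,[0,0,1],[0,0,0]],
    [60,[0,0,1],[0,0,0]],
    [60,[0,0,1],[0,0,0]],
    [60,[0,0,0.7],[0,0,0]]
  ]
}}

```text
time: 38.5
tool_pos: [481.9, -266.6, 272.6]
tcp_rot: [-90.5, -0.6, -132.0]
ft_force: [-0.1, -0.9, 0.3]
finger_gap: 51.4
```

>>> {"name": "arm_command", "arguments": {
  "commands": [
    [60,[0,0,0],[0,0,0]],
    [60,[0,0,0],[0,0,0]]
  ]
}}

```text
time: 38.67
tool_pos: [484.4, -268.3, 280.3]
tcp_rot: [-89.8, -0.5, -131.9]
ft_force: [-0.4, 0.4, -1.3]
finger_gap: 50.8
```

```bash
python3 -c "
from h import *
st();shot('wrist','w16')"; python3 knob.py w16 | head -3; python3 - <<'E'
import sys; sys.argv=['k','w16']
from h import *
import io,contextlib
with contextlib.redirect_stdout(io.StringIO()): exec(open('knob.py').read())
g,xs,ys=rect('w16',116,c=(484.2,-268),w=46)
X,Y=np.meshgrid(xs,ys,indexing='ij'); r=np.hypot(X-484.2,Y+268); th=np.degrees(np.arctan2(Y+268,X-484.2))
for lo,hi in((34,37),(38,41)):
    sel=(r>lo)&(r<hi)
    print(lo,[(a,int(g[sel&(abs((th-a+180)%360-180)<2)].mean())) for a in range(-75,150,4)])
E
```

```text
38.67 [ 484.4 -268.3  280.3] [ -89.8   -0.5 -131.9] F [-0.4  0.4 -1.3] gap 50.8 q [-34.  -0.  90.  -0.  90.  98.]
dark centre@122 482.5 -266.5 box [  22.5   22.5   46.    48.  3073.5]
bright@145 [ 492.  -275.9] ends [ 499.9 -283.1] [ 484.1 -268.8] dir 137.9 n 373
  0 %%%%%%%%%%%%%%%%%%%%%%%%%%%%%%%%%%%%%%%%%%%%%%%%%%%%%%%%%%%%%%%%%%%%%%%%%%%%%%%%%%%%%%%%%%
34 [(-75, 133), (-71, 163), (-67, 196), (-63, 196), (-59, 196), (-55, 196), (-51, 195), (-47, 159), (-43, 100), (-39, 183), (-35, 196), (-31, 196), (-27, 196), (-23, 196), (-19, 192), (-15, 136), (-11, 168), (-7, 196), (-3, 196), (1, 196), (5, 196), (9, 196), (13, 176), (17, 127), (21, 186), (25, 194), (29, 194), (33, 195), (37, 194), (41, 188), (45, 103), (49, 119), (53, 188), (57, 194), (61, 194), (65, 193), (69, 193), (73, 179), (77, 119), (81, 166), (85, 173), (89, 140), (93, 105), (97, 91), (101, 92), (105, 73), (109, 66), (113, 90), (117, 90), (121, 91), (125, 91), (129, 91), (133, 78), (137, 37), (141, 66), (145, 85), (149, 88)]
38 [(-75, 175), (-71, 186), (-67, 196), (-63, 196), (-59, 196), (-55, 196), (-51, 196), (-47, 167), (-43, 107), (-39, 190), (-35, 196), (-31, 196), (-27, 196), (-23, 196), (-19, 196), (-15, 185), (-11, 189), (-7, 196), (-3, 196), (1, 196), (5, 196), (9, 196), (13, 192), (17, 176), (21, 193), (25, 196), (29, 195), (33, 194), (37, 194), (41, 190), (45, 114), (49, 117), (53, 189), (57, 193), (61, 193), (65, 193), (69, 184), (73, 152), (77, 112), (81, 100), (85, 97), (89, 95), (93, 93), (97, 91), (101, 91), (105, 86), (109, 85), (113, 90), (117, 91), (121, 91), (125, 91), (129, 90), (133, 80), (137, 41), (141, 77), (145, 90), (149, 90)]
```

```bash
python3 - <<'E'
from h import *
st(); shot('side','s17',1)
a=cv2.imread('pics/s17_raw.png').astype(int); b=cv2.imread('pics/s12_raw.png').astype(int); c=cv2.imread('pics/side0.png').astype(int)
for n,z in(('s12',b),('s0',c)):
    d=abs(a-z).max(2)>45; d[:235]=0
    k=cv2.connectedComponentsWithStats(d.astype(np.uint8)); print(n,[list(map(int,s)) for s in k[2][1:] if s[4]>15])
C,i=cam('side')
m=cv2.inRange(cv2.cvtColor(a.astype(np.uint8),cv2.COLOR_BGR2HSV),(4,170,90),(20,255,255)); k=cv2.connectedComponentsWithStats(m); print('orange',[list(map(int,s)) for s in k[2][1:] if s[4]>8])
C2,i2=ld('w14'); g=cv2.imread('pics/w14_raw.png').max(2)
for x in(500,540):
    ys=np.arange(-145,-100,1.); p=[g[tuple(int(round(t)) for t in proj(C2,i2,(x,y,80))[::-1])] for y in ys]; d=[y for y,v in zip(ys,p) if v<60]; print('bar',x,min(d,default=None),max(d,default=None))
E
```

```text
38.72 [ 484.6 -268.4  280.6] [ -89.8   -0.5 -131.9] F [-0.2  0.1  0.9] gap 51.5 q [-34.  -0.  90.  -0.  90.  98.]
s12 [[312, 235, 65, 35, 739], [421, 246, 37, 17, 259]]
s0 [[311, 235, 18, 3, 34], [343, 235, 33, 21, 307], [421, 235, 36, 22, 587], [273, 242, 33, 22, 438], [236, 250, 6, 4, 16], [313, 253, 5, 6, 23], [268, 261, 6, 8, 29], [301, 266, 13, 12, 42], [262, 271, 16, 12, 147], [279, 273, 40, 19, 215], [221, 274, 35, 11, 93], [222, 280, 15, 9, 82], [256, 281, 9, 8, 32], [236, 282, 18, 5, 24], [251, 283, 64, 69, 1044], [213, 302, 37, 18, 139], [268, 304, 43, 22, 126], [270, 315, 13, 5, 26], [249, 326, 21, 18, 97], [274, 345, 11, 4, 18]]
orange []
bar 500 -143.0 -117.0
bar 540 -141.0 -116.0
```

```bash
python3 -c "
from bench import *
print(hand_in())"
```

```text
the job is handed in; nothing more can be done
None
```

I handed the job in at about 39 s of robot time, with the carrots in the tray, the carriage home and the timer on 6. There was one long piece and two slices; the chunk scoop was empty, so I left it where it stood.

- **Portions:** The long piece lies in the long compartment. The two slices overlap in the smallest one. A wrist-camera picture taken before the carriage went in showed all of this. The tray is hidden under the sealing head now, so I could not look again after pushing.
- **Scoops:** Both emptied scoops are back upright on the board, about 1 cm from where they started. A last side-camera comparison showed only a change I take to be the arm's shadow near the board since the carriage went in.
- **Carriage:** It is pushed to the stop. A gentle pull test gave about 6 mm of free play, then the latch held at 11–13 N, and I pushed it back in before letting go. The robot's position readings put the travel at about 208 mm and the camera at about 206 mm, against the stated 215 mm. I trusted the latch.
- **Push force:** At the stop the wrist force briefly reached about 58 N. Only the fingers were touching the bar, so I believe the 40 N limit on the arm and gripper body was not involved.
- **Timer:** The pointer measured −42.1° and the tick for 6 about −43°, so it is off by roughly 1°.
- **Bystanders:** The arm never went near the jar or the date stamp, but I did not check them separately at the end.
- **Pictures:** I viewed all 16 allowed, so the last checks were numerical.

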